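# Adjust a spindle brake through the slot in its backing plate

## Robot

A 6-joint arm with a two-finger parallel gripper is mounted at the origin on the work surface. World frame = base frame: x ahead of the robot, y to its left, z up, the work surface at z = 0. Lengths are in m, angles in rad, forces in N, time in s.
With the tool pointing down it reaches from about 0.325 to 1 m from the base axis. Payload 5.1 kg.
Tool frame: the origin (TCP) lies on the centre line of the jaws, within the pads' length; the fingertips stand bot.nose_length ahead of it and the grasp point (between the pads) is the TCP (bot.nose_length is the distance from the TCP to the fingertips, in m); z points along the fingers, y is the line along which they close (so a half turn about z gives the same grasp; the last joint's range is limited). The gripper opens to 85 mm and grips with 20 to 120 N. Pads are 22 mm wide; open, the fingers measure 114 mm over their backs; the gripper's body (76 mm by 85 mm) begins 54 mm behind the grasp point. The pads swing forward as they close: fully open they stand 13 mm farther back than shut.
Start: joints at [1.026, 0.124, 1.65, -0, 1.367, -0.083], TCP at [0.29, 0.582, 0.25] pointing down, gripper open.
Joint ranges: [-2.61, 2.61], [-1.02, 2.33], [0.03, 2.71], [-1.35, 4.49], [0.32, 2.68], [-2.91, 2.91]. Speed limits (rad/s): [2.57, 2.57, 3.14, 3.14, 3.14, 3.14].

## Interface

Orientations are given as a unit quaternion [w, x, y, z].
In Python, from rig import telemetry, get_image, camera_params, bot, spotter gives the robot as it stands.
- The arm moves only by the tool move_arm, never from a script. Its argument "commands" is a list of rows, each an object of numbers: "fingers": the opening, from 0 (shut) to 1 (fully open); "dx", "dy", "dz": the shift along the tool's x, y, z in units of 40 mm (1.0 is 40 mm); "ax", "ay", "az": the turn, a rotation vector about the tool's x, y, z in units of 6 degrees (1.0 is 6 degrees). A call has 1 to 5 rows; each row shifts and turns the commanded pose from where the row before left it, along the tool's axes as they then stand; what a row does not reach is not made up. A row lasts 1/12 s, in which the tool goes at most 41.7 mm and 7.16 degrees, less where a joint would pass 70% of its speed; a pose out of reach is approached as far as the arm can. A call is refused whole if a number of a shift passes 1 or a number of a turn 1, either way. A call with a gripper value outside its range is refused whole. The fingers move at their own pace and stop on an object; "newtons" is the grip in N (left out, the last holds). Time passes only in rows, so rows that do not move let the fingers close. It gives the time, the measured TCP pose, the force, the opening and the grip force at its end, in the units of the state.
- telemetry.get_state(): the state, without advancing time (a new reading comes with each control period).
- get_image(name): name is "side" or "top"; returns the picture (400x640x3 uint8, red, green, blue); there is no depth.
- camera_params(name): a dict with "intrinsics" (3x3 intrinsics, pixels), "T" (4x4, takes a point from camera to world coordinates). Camera axes: x right, y down, z forward; pixel columns grow to the right and rows downward; lengths in m; the calibration is good to about 2 mm. A picture is of the moment at which its call begins. camera_params takes no time and is no camera call.
- bot.hand_in(): hands the job in; it is judged then, once.
Trained networks look in the newest picture that a camera, given by its name, has taken for a name from the list of things; names that differ only in an ending like _2 or _b are one class to them, and where a whole thing is asked for, a point or a joint stands for the part that bears it (a point fixed in the world has none). Each returns a list of dicts, best first, with "score" (0 to 1); they miss things now and then, are a little off and sometimes report something else, mostly with a low value. They report only what shows in the picture. A call takes as long as a camera call. They do not tell look-alikes from the thing itself.
- spotter.look_for(target, camera): "extent" ([left, top, right, bottom] in pixels, round what is visible of it).
- spotter.masks_of(target, camera): "region" (400x640 bool, what is visible of it) and "extent" ([left, top, right, bottom] in pixels, round what is visible of it).
The state is a dict: "clock": time; "qpos": joint angles; "qvel": joint speeds; "joint_efforts": joint torques, N m; "ee_pos": TCP position; "tcp_rot": TCP orientation; "ft_force": force on the tool from outside, world axes, zero at the start; "moment": the same for the moment, N m; "finger_gap": finger opening in m; "finger_force": force on a finger pad.
Only numpy, scipy, OpenCV 4.12 (cv2) and the standard library are available. Lean on these libraries where they do the work, as an engineer would, in place of code of your own. Each camera call takes 0.05 s, during which the arm holds its last target. There are 200 camera calls.

## Task

Adjust the spindle brake lying on the bench: take the adjusting spoon from the tool block, and through the slot in the backing plate click the star wheel round the way the raised arrow beside the slot points, tooth by tooth, until the shoes bear on the drum and the wheel goes solid; feel for it with light pressure and do not force it. Then back the wheel off by one click, put the spoon back upright in its hole in the block, fully home, and leave the other things on the bench alone.

Things in the scene. Friction and masses are not known exactly. Their poses are not given: they have to be found in the camera images.
- brake: drum brake, 218 mm across, 67 mm high, fixed, drum down, grey backing plate up (top face at 64 mm, 4 mm thick); origin: centre of the underside. Hub boss 10 mm high; lever up to 18 mm high at local x = +66 mm. A raised arrow by the slot points to local -x. 2 to 4 clicks are left until the shoes bear: then the wheel stops dead, the force rising fast; pushing on with over 12 N forces the shoes
- slot (a point): centre of the access slot's mouth in the plate's top face, 55 mm from the brake's centre towards local -x; axes as the brake's. The slot is 32 mm long (local x) by 12 mm wide (local y), the plate's only opening; the star wheel lies right below. To tighten, push the wheel's top to local -x, as the arrow shows; to back off, to local +x
- axle (a point): centre of the star wheel (a fixed point), 28 mm straight below the slot's centre; level axis along the brake's local y. Steel wheel 10 mm wide, 12 teeth 3.6 mm thick, radius 22 mm at the tips (highest 6 mm below the plate's top face), 15 mm at the root. A spring detent clicks once a tooth; at a click the teeth stand 15 and 45 degrees either side of the top
- spoon: adjusting spoon, flat hand tool of about 0.11 kg, upright in the block; origin: shoulder (middle of the handle's lower end), z up the handle. Dark wooden handle z = 0 to 60 mm, 20 mm square, steel ferrule at its foot; steel shank below 5 by 8 mm, its last 20 mm a blade 2.5 mm thick (local x), 8 mm wide (local y)
- spoon_tip (a point): middle of the blade's lower end, 46 mm below the spoon's origin. Work it 11 to 12 mm below the plate's top face: let down in a gap 10 mm from the slot's middle and pushed 12.5 mm along the slot, past the middle, it takes a tooth over one click (gives at about 3 to 4 N, then snaps free); a push under half a click springs back. Never over 30 N on plate or teeth
- block: wooden tool block fixed on the bench, 80 mm (local x) by 130 mm (local y), 60 mm high; origin at the centre of its underside. Two short steel punches, 22 mm high, stand in its top at local (x, y) = (28, 52) and (-28, -52) mm
- hole (a point): centre of the mouth of the spoon's hole, in the middle of the block's top face, 60 mm up; axes as the block's. The hole is 9 mm along local x and 12 mm along local y and goes right through; the spoon hangs in it, the shoulder of its handle resting on the block's top, its local x along the block's x (either way round will do)
- jar: closed dark red jar, 72 mm across, 75 mm high, loose on the bench; origin at the centre of its underside. A bystander
- sleeve: plain steel sleeve, 48 mm across, 50 mm high, standing loose on the bench; origin at the centre of its underside. A bystander
- shoe: worn brake shoe lying loose on the bench, an arc of about 150 mm by 75 mm, 30 mm high; origin on the bench within its curve. A bystander
Not all that is in view belongs to the job. Of the things that look like the block, take the one that is nearest to the robot's base at the start.

How it is judged:
By the outcome, as a careful person would: the job done as asked, in the order asked, and still so for the second after the job is handed in, with the robot touching nothing.
It also fails if it takes over 70 s, if anything falls off the work surface, if the arm or the gripper's body presses on something with over 40 N, if the wrist force passes 120 N, or if a joint passes its speed limit or range.

## Working session

There is one attempt and no reset: what is moved stays moved. The work goes in short steps, Python scripts to look and compute and a tool call to move; the robot and the scene stay as the last step left them, time stands still between calls to the robot, and variables do not carry over. Pictures are saved under pics/ and viewed, at most 10 in all, crops included, and the job is handed in when it is done.

Besides the shell and the picture viewer there is one more tool, called after "Request:" as a command line: name --argument value ..., lists and objects as JSON in quotes. move_arm: Moves the arm, as the interface text tells. Its arguments: {"type":"object","properties":{"commands":{"type":"array","items":{"type":"object","properties":{"fingers":{"type":"number"},"dx":{"type":"number"},"dy":{"type":"number"},"dz":{"type":"number"},"ax":{"type":"number"},"ay":{"type":"number"},"az":{"type":"number"}}}},"newtons":{"type":"number"}},"required":["commands"]}

```bash
mkdir -p pics; ls; python3 - <<'E'
from rig import telemetry, get_image, camera_params, bot, spotter
import cv2,numpy as np
np.set_printoptions(precision=4,suppress=True)
for n in ("top","side"):
    im=get_image(n); cv2.imwrite(f"pics/{n}0.png",im[:,:,::-1]); p=camera_params(n); print(n,p["intrinsics"],p["T"])
s=telemetry.get_state(); print(s, bot.nose_length)
E
```

```text
pics
top [[470.0015   0.     327.5029]
 [  0.     470.0015 189.5333]
 [  0.       0.       1.    ]] [[ 0.0075 -0.9932  0.116   0.3768]
 [-1.     -0.0077 -0.0009 -0.0521]
 [ 0.0018 -0.116  -0.9932  1.8405]
 [ 0.      0.      0.      1.    ]]
side [[472.0301   0.     313.7361]
 [  0.     472.0301 202.5167]
 [  0.       0.       1.    ]] [[ 0.7773 -0.4772  0.41   -0.0397]
 [-0.6291 -0.5812  0.5162 -0.8474]
 [-0.008  -0.6592 -0.7519  1.1819]
 [ 0.      0.      0.      1.    ]]
{'clock': 0.1, 'qpos': array([ 1.0264,  0.1245,  1.6515,  0.    ,  1.3675, -0.0826]), 'qvel': array([-0.0015, -0.0011, -0.0038,  0.0005, -0.0005, -0.0008]), 'joint_efforts': array([  0.0002, -42.4929, -36.6655,  -0.0001,   0.0039,   0.    ]), 'ee_pos': array([0.2894, 0.5815, 0.2492]), 'tcp_rot': array([-0.0003,  0.2289,  0.9735, -0.0009]), 'ft_force': array([-0.2184,  0.0866, -0.6634]), 'moment': array([ 0.0338, -0.0059,  0.055 ]), 'finger_force': 0.0, 'finger_gap': 0.08539692265661543} 0.019
```

View pics/top0.png

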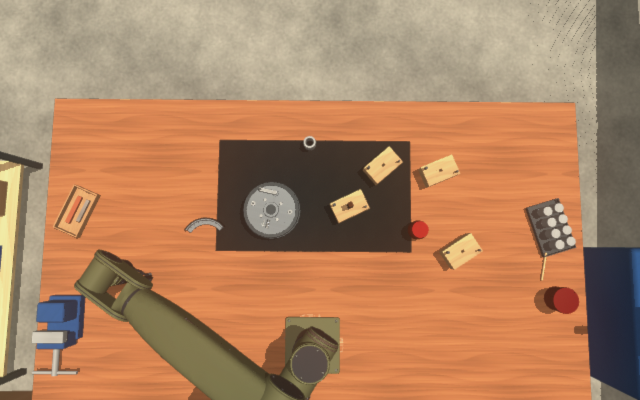

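View pics/side0.png

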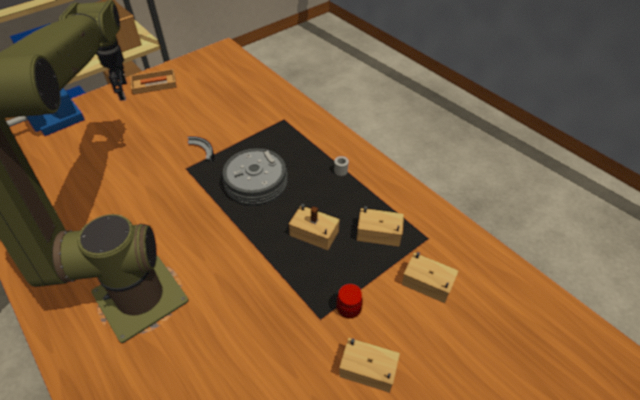

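The top view shows four block look-alikes: (349,206) with the dark spoon handle in it, plus (383,165), (440,170) and (462,252), all empty. The brake is at (271,210), the sleeve at (309,142), the jar at (419,230) and the shoe at (204,225). In the side view the spoon block is at (314,226).

```bash
cat > h.py <<'E'
import numpy as np, cv2
from rig import telemetry, get_image, camera_params, bot, spotter
np.set_printoptions(precision=4,suppress=True)
def ray(n,uv,z):
    p=camera_params(n);K=p["intrinsics"];T=p["T"]
    d=T[:3,:3]@np.linalg.solve(K,[uv[0],uv[1],1.]);o=T[:3,3]
    return o+d*(z-o[2])/d[2]
def proj(n,P):
    p=camera_params(n);K=p["intrinsics"];T=p["T"]
    q=K@(T[:3,:3].T@(np.asarray(P)-T[:3,3])); return q[:2]/q[2]
E
python3 - <<'E'
from h import *
print(proj("top",[0,0,0]))
for uv in [(349,206),(383,165),(440,170),(462,252)]:
    P=ray("top",uv,.06);print(uv,P,np.hypot(P[0],P[1]))
t=get_image("top");s=get_image("side")
a=cv2.resize(t[170:250,230:380],None,fx=5,fy=5,interpolation=cv2.INTER_CUBIC)
b=cv2.resize(s[140:260,210:350],None,fx=5,fy=5,interpolation=cv2.INTER_CUBIC)
cv2.imwrite("pics/a.png",a[:,:,::-1]);cv2.imwrite("pics/b.png",b[:,:,::-1])
for n in("top","side"):
    for th in ("block","spoon","brake","slot","hole","jar","sleeve"):
        for r in (spotter.masks_of(th,n) or [])[:4]:
            m=r["region"].astype(np.uint8);ys,xs=np.nonzero(m)
            print(n,th,round(r["score"],2),np.round(r["extent"],1),xs.mean(),ys.mean(),cv2.minAreaRect(np.c_[xs,ys].astype(np.float32)))
E
```

```text
[312.1825 344.2635]
(349, 206) [ 0.5225 -0.1358  0.06  ] 0.5398500862612498
(383, 165) [ 0.6813 -0.266   0.06  ] 0.7313614538670629
(440, 170) [ 0.6636 -0.4844  0.06  ] 0.821592382898424
(462, 252) [ 0.3524 -0.5608  0.06  ] 0.6623625342510151
top block 0.81 [362.6 147.8 400.3 186.2] 382.1436170212766 165.32712765957447 ((381.93438720703125, 165.2213134765625), (22.022342681884766, 35.7222900390625), 50.19443130493164)
top block 0.8 [418.5 157.4 458.9 188.2] 438.6729088639201 170.72284644194755 ((438.603515625, 170.75311279296875), (21.371723175048828, 38.3260612487793), 67.7509765625)
top block 0.74 [329.3 191.4 367.8 223.5] 349.1021276595745 206.08794326241136 ((349.07806396484375, 206.00244140625), (21.860870361328125, 35.200889587402344), 65.224853515625)
top block 0.72 [303.3 133.4 315.2 151.1] 309.1857142857143 142.39285714285714 ((309.0, 142.0), (14.0, 12.0), 90.0)
top brake 0.66 [329.2 188.9 368.3 222.1] 348.92659279778394 205.6343490304709 ((348.79998779296875, 205.5999755859375), (22.360679626464844, 33.98823165893555), 63.43495178222656)
top slot 0.67 [243.9 184.6 300.3 239
[... 2611 characters left out ...]
10034752389225 ((368.8731689453125, 364.871337890625), (58.119728088378906, 42.493408203125), 18.853158950805664)
side hole 0.8 [355.9 206.2 403.9 246.7] 380.2094202898551 226.94855072463767 ((380.8362121582031, 226.92543029785156), (43.958221435546875, 33.03047561645508), 8.530766487121582)
side hole 0.71 [400.8 252.5 456.6 304.4] 428.4084911072863 277.46012621916236 ((428.7100524902344, 276.7958679199219), (49.615386962890625, 37.53845977783203), 22.61986541748047)
side jar 0.57 [338.8 287.2 364.6 318.9] 349.1434058898848 301.7695262483995 ((349.0, 301.5), (35.0, 26.0), 90.0)
side sleeve 0.57 [333.9 158.6 348.1 178.4] 340.6113537117904 166.1528384279476 ((340.5, 166.0), (18.0, 13.0), 90.0)
```

View pics/a.png

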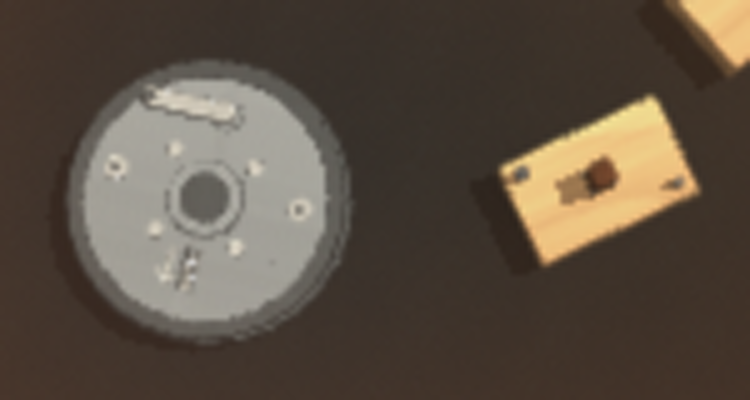

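View pics/b.png

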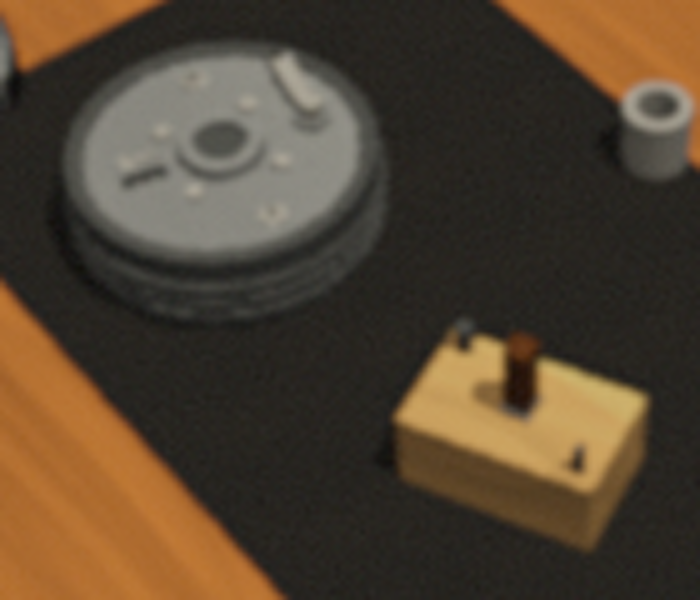

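The crop confirms the choice: the block with the spoon is at 0.54 m, nearest to the base. The slot shows at crop a (186,268) with the arrow to its left, and in crop b at (145,177). Next I fit the block and brake poses to sub-pixel.

```bash
cat > fit.py <<'E'
from h import *
from scipy.optimize import minimize
ims={n:get_image(n) for n in("top","side")}
def hullmask(n,P,sh,off,S=8):
    q=np.array([(proj(n,p)-off+.5)*S for p in P]);m=np.zeros((sh[0]*S,sh[1]*S),np.uint8)
    cv2.fillConvexPoly(m,cv2.convexHull(np.round(q*16).astype(np.int32)),255,shift=4)
    return cv2.resize(m,(sh[1],sh[0]),interpolation=cv2.INTER_AREA)/255.
def blk(v):
    c,s=np.cos(v[2]),np.sin(v[2])
    return [(v[0]+c*a*.04-s*b*.065,v[1]+s*a*.04+c*b*.065,z) for a in(-1,1) for b in(-1,1) for z in(0,.06)]
th=np.linspace(0,2*np.pi,60)
def drum(v): return [(v[0]+.109*np.cos(t),v[1]+.109*np.sin(t),z) for t in th for z in(v[2],.064)]
box={"top":{"b":(320,180,380,232),"d":(234,172,310,248)},"side":{"b":(280,196,350,258),"d":(212,140,298,214)}}
def target(n,k):
    x0,y0,x1,y1=box[n][k];im=ims[n][y0:y1,x0:x1].astype(float)
    if k=="b": g=(im[...,0]-im[...,2]); 
    else: g=im[...,2]
    return g,(x0,y0)
for n in("top","side"):
    g,off=target(n,"b"); t=np.clip((g-12)/(50-12),0,1); t=cv2.morphologyEx(t,cv2.MORPH_CLOSE,np.ones((7,7)))
    f=lambda v:((hullmask(n,blk(v),g.shape,off)-t)**2).sum()
    r=min((minimize(f,[.5225,-.1358,np.radians(a)],method="Nelder-Mead",options=dict(initial_simplex=np.array([[.5225,-.1358,np.radians(a)]]*4)+np.vstack([np.zeros(3),np.diag([.006,.006,.06])]))) for a in(20,28)),key=lambda r:r.fun)
    print(n,"block",r.x[:2],np.degrees(r.x[2]),r.fun,"hole px",proj(n,[*r.x[:2],.06]))
    g,off=target(n,"d")
    # bright plate disc: ellipse fit of contour
    big=cv2.resize(g.astype(np.float32),None,fx=4,fy=4,interpolation=cv2.INTER_CUBIC)
    m=(big>np.percentile(big,60)*.0+112).astype(np.uint8);m=cv2.morphologyEx(m,cv2.MORPH_CLOSE,np.ones((25,25)))
    c=max(cv2.findContours(m,0,1)[0],key=cv2.contourArea); h=cv2.convexHull(c)
    pts=(h[:,0]+.5)/4-.5+np.array(off)
    W=np.array([ray(n,p,.064)[:2] for p in pts])
    A=np.c_[2*W,np.ones(len(W))];s=np.linalg.lstsq(A,(W**2).sum(1),rcond=None)[0]
    print(n,"plate c",s[:2],"R",np.sqrt(s[2]+s[0]**2+s[1]**2), "resid",np.std(np.hypot(*(W-s[:2]).T)))
    print(n,"g pct",np.percentile(g,[5,25,50,75,95]))
E
python3 fit.py
python3 - <<'E'
from h import *
# rectified plate view (z=.064), 1 px = 0.25mm, both cameras
out=[]
for n in("top","side"):
    im=get_image(n); c=ray(n,(271,210) if n=="top" else (254,168),.064)[:2]
    c=np.array([.53,.155]) if 0 else c
    print(n,c)
    N=380; xs=np.linspace(.07,-.12,N)+.51; ys=np.linspace(.095,-.095,N)+.155
    uv=np.array([[proj(n,(x,y,.064)) for y in ys] for x in xs],np.float32)
    out.append(cv2.remap(im,uv[...,0],uv[...,1],cv2.INTER_CUBIC))
cv2.imwrite("pics/rect.png",np.hstack(out)[:,:,::-1])
E
```

```text
top block [ 0.526 -0.138] 25.42019849247204 183.94591726386932 hole px [349.5862 205.0728]
top plate c [0.5076 0.1611] R 0.09348517884074413 resid 0.0008678577250074283
top g pct [ 42.  43.  44. 149. 158.]
top [0.5047 0.1596]Traceback (most recent call last):
  File "fit.py", line 22, in <module>
    r=min((minimize(f,[.5225,-.1358,np.radians(a)],method="Nelder-Mead",options=dict(initial_simplex=np.array([[.5225,-.1358,np.radians(a)]]*4)+np.vstack([np.zeros(3),np.diag([.006,.006,.06])]))) for a in(20,28)),key=lambda r:r.fun)
  File "fit.py", line 22, in <genexpr>
    r=min((minimize(f,[.5225,-.1358,np.radians(a)],method="Nelder-Mead",options=dict(initial_simplex=np.array([[.5225,-.1358,np.radians(a)]]*4)+np.vstack([np.zeros(3),np.diag([.006,.006,.06])]))) for a in(20,28)),key=lambda r:r.fun)
           ~~~~~~~~^^^^^^^^^^^^^^^^^^^^^^^^^^^^^^^^^^^^^^^^^^^^^^^^^^^^^^^^^^^^^^^^^^^^^^^^^^^^^^^^^^^^^^^^^^^^^^^^^^^^^^^^^^^^^^^^^^^^^^^^^^^^^^^^^^^^^^^^^^^^^^^^^^^^^^^^^^^^^^^^^^^^^^^^^^^^^^^^
    res = _minimize_neldermead(fun, x0, args, callback, bounds=bounds,
                               **options)
    fxr = func(xr)
    fx = function(np.copy(x), *(wrapper_args + args))
  File "fit.py", line 21, in <lambda>
    f=lambda v:((hullmask(n,blk(v),g.shape,off)-t)**2).sum()
                 ~~~~~~~~^^^^^^^^^^^^^^^^^^^^^^
  File "fit.py", line 5, in hullmask
    q=np.array([(proj(n,p)-off+.5)*S for p in P]);m=np.zeros((sh[0]*S,sh[1]*S),np.uint8)
                 ~~~~^^^^^
  File "h.py", line 9, in proj
    p=camera_params(n);K=p["intrinsics"];T=p["T"]
ValueError: time passes only in moves, steps and waits
Traceback (most recent call last):
  File "h.py", line 9, in proj
    p=camera_params(n);K=p["intrinsics"];T=p["T"]
ValueError: time passes only in moves, steps and waits
```

```bash
sed -i 's/^def ray/import functools\ncamera_params=functools.lru_cache(camera_params)\ndef ray/' h.py
python3 - <<'E'
s=open('fit.py').read()
s=s.replace('t=np.clip((g-12)/(50-12),0,1)','lo,hi=np.percentile(g,10),np.percentile(g,75 if n=="top" else 60)\n    print("lev",np.percentile(g,[5,20,40,60,80,95]))\n    t=(g>lo+.4*(min(hi,60)-lo)).astype(float)')
open('fit.py','w').write(s)
E
python3 fit.py
python3 - <<'E'
from h import *
out=[]
for n in("top","side"):
    im=get_image(n)
    N=380; xs=np.linspace(.07,-.12,N)+.51; ys=np.linspace(.095,-.095,N)+.155
    uv=np.array([[proj(n,(x,y,.064)) for y in ys] for x in xs],np.float32)
    out.append(cv2.remap(im,uv[...,0],uv[...,1],cv2.INTER_CUBIC))
cv2.imwrite("pics/rect.png",np.hstack(out)[:,:,::-1])
E
```

```text
lev [ 15.   18.   20.   22.   86.2 109. ]
top block [ 0.5257 -0.138 ] 24.992622058509646 96.06439061899269 hole px [349.5841 205.1703]
top plate c [0.5077 0.1611] R 0.09352754083866145 resid 0.0009109511926628268
top g pct [ 42.  43.  44. 149. 158.]
lev [  5.   6.   8.  11.  69. 106.]
side block [ 0.5116 -0.1682] 24.121288030413194 2827.1353633217996 hole px [317.1479 229.6754]
side plate c [0.5086 0.1629] R 0.09182500128880859 resid 0.0023242715937721176
side g pct [ 28.  31.  39.  98. 131.]
```

View pics/rect.png

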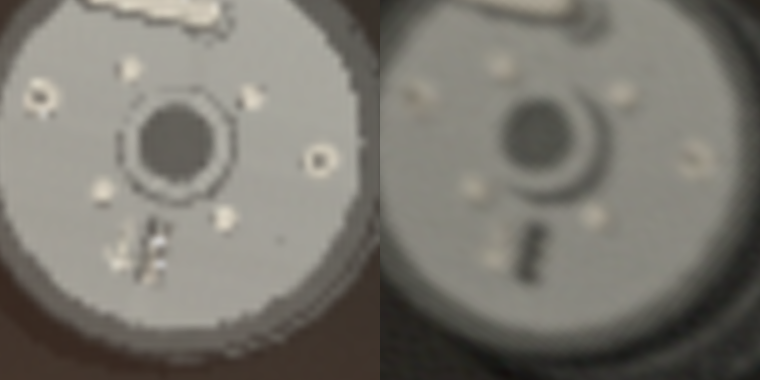

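The rectified plate views (left is top, right is side) agree. The slot is at rect (154,250) in both cameras, i.e. world (0.4546, 0.173), and the bolts put the brake's local x at about -12.7°. Next I refit the block and measure the handle.

```bash
sed -i 's/t=(g>lo.*/t=np.clip((g-(25 if n=="top" else 12))\/(50),0,1)/' fit.py; python3 fit.py | grep block
python3 - <<'E'
from h import *
out=[]
for n in("top","side"):
    im=get_image(n)
    for z in (.06,.12):
        N=280; xs=np.linspace(.07,-.07,N)+.525; ys=np.linspace(.07,-.07,N)-.137
        uv=np.array([[proj(n,(x,y,z)) for y in ys] for x in xs],np.float32)
        out.append(cv2.remap(im,uv[...,0],uv[...,1],cv2.INTER_CUBIC))
cv2.imwrite("pics/rb.png",np.vstack([np.hstack(out[:2]),np.hstack(out[2:])])[:,:,::-1])
E
```

```text
top block [ 0.526  -0.1378] 25.648101163571745 34.676399846212995 hole px [349.5171 205.0935]
side block [ 0.5261 -0.1335] 25.16481011783622 88.64957770088427 hole px [313.6368 220.3529]
```

View pics/rb.png

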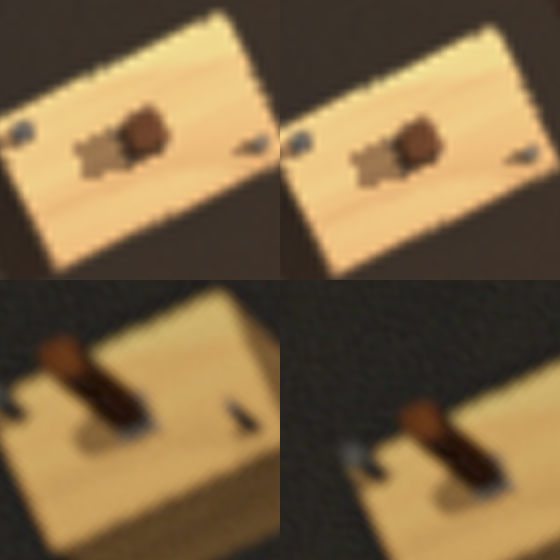

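```bash
cat > d.py <<'E'
import sys; from h import *
from scipy.spatial.transform import Rotation as R
# usage: d.py x y z yaw_of_tool_y(deg): delta in tool axes units
s=telemetry.get_state(); q=s["tcp_rot"]; Rm=R.from_quat([*q[1:],q[0]])
a=list(map(float,sys.argv[1:])); print(round(s["clock"],2),"tcp",s["ee_pos"],"F",s["ft_force"],"M",s["moment"],"gap",round(s["finger_gap"],4))
M=Rm.as_matrix(); print("yaw_y",np.degrees(np.arctan2(M[1,1],M[0,1])),"z",M[:,2])
t=np.radians(a[3]); y=np.array([np.cos(t),np.sin(t),0]);z=np.array([0,0,-1.]);T=np.c_[np.cross(y,z),y,z]
print("shift units",Rm.inv().apply(np.array(a[:3])-s["ee_pos"])/.04,"turn units",np.degrees((Rm.inv()*R.from_matrix(T)).as_rotvec())/6)
E
```

Request:
move_arm --commands '[{"dx": -0.72,"dy": -0.73},{"dx": -0.72,"dy": -0.73},{"dx": -0.72,"dy": -0.73},{"dx": -0.72,"dy": -0.73},{"dx": -0.72,"dy": -0.73}]'

```text
validation failed for argument at $.co...
```

Request:
move_arm --commands '[{"dx": -0.72,"dy": -0.73},{"dx": -0.72,"dy": -0.73},{"dx": -0.72,"dy": -0.73},{"dx": -0.72,"dy": -0.73},{"dx": -0.72,"dy": -0.73}]'

```text
validation failed for argument at $.co...
```

Request:
move_arm --commands '[{"dx": -0.72,"dy": -0.73},{"dx": -0.72,"dy": -0.73},{"az": 1},{"az": 1},{"az": 1}]'

```text
validation failed for argument at $.co...
```

Request:
move_arm --commands '[{"az": 1},{"az": 1},{"az": 1},{"az": 0.35},{}]'

```text
validation failed for argument at $.co...
```

```bash
python3 d.py .525 -.1375 .19 25.4
```

```text
1.45 tcp [0.2896 0.5819 0.2503] F [-0.0284 -0.5055 -0.5796] M [ 0.0119 -0.0399  0.0041] gap 0.0854
yaw_y 63.53754543843939 z [-0.  0. -1.]
shift units [-13.2823 -13.4782   1.5077] turn units [-0.0002 -0.0004  6.3563]
```

Request:
move_arm --commands '[{"fingers": 1,"dx": -0.72,"dy": -0.73,"dz": 0,"ax": 0,"ay": 0,"az": 0},{"fingers": 1,"dx": -0.72,"dy": -0.73,"dz": 0,"ax": 0,"ay": 0,"az": 0},{"fingers": 1,"dx": -0.72,"dy": -0.73,"dz": 0,"ax": 0,"ay": 0,"az": 0},{"fingers": 1,"dx": -0.72,"dy": -0.73,"dz": 0,"ax": 0,"ay": 0,"az": 0},{"fingers": 1,"dx": -0.72,"dy": -0.73,"dz": 0,"ax": 0,"ay": 0,"az": 0}]'

```text
clock: 1.87
ee_pos: [0.3536, 0.3854, 0.2504]
tcp_rot: [0.0, 0.228, 0.974, 0.0]
ft_force: [1.6, 0.0, 0.4]
finger_gap: 0.0852
finger_force: 0.0
```

Request:
move_arm --commands '[{"fingers": 1,"dx": -0.72,"dy": -0.73,"dz": 0,"ax": 0,"ay": 0,"az": 0},{"fingers": 1,"dx": -0.72,"dy": -0.73,"dz": 0,"ax": 0,"ay": 0,"az": 0},{"fingers": 1,"dx": -0.72,"dy": -0.73,"dz": 0,"ax": 0,"ay": 0,"az": 0},{"fingers": 1,"dx": -0.72,"dy": -0.73,"dz": 0,"ax": 0,"ay": 0,"az": 0},{"fingers": 1,"dx": -0.72,"dy": -0.73,"dz": 0,"ax": 0,"ay": 0,"az": 0}]'

```text
clock: 2.28
ee_pos: [0.4175, 0.1903, 0.2507]
tcp_rot: [0.001, 0.229, 0.974, 0.0]
ft_force: [0.7, -0.2, 0.6]
finger_gap: 0.0851
finger_force: 0.0
```

Request:
move_arm --commands '[{"fingers": 1,"dx": -0.72,"dy": -0.73,"dz": 0,"ax": 0,"ay": 0,"az": 0},{"fingers": 1,"dx": -0.72,"dy": -0.73,"dz": 0,"ax": 0,"ay": 0,"az": 0},{"fingers": 1,"dx": 0,"dy": 0,"dz": 0,"ax": 0,"ay": 0,"az": 1},{"fingers": 1,"dx": 0,"dy": 0,"dz": 0,"ax": 0,"ay": 0,"az": 1},{"fingers": 1,"dx": 0,"dy": 0,"dz": 0,"ax": 0,"ay": 0,"az": 1}]'

```text
clock: 2.7
ee_pos: [0.4432, 0.113, 0.2505]
tcp_rot: [0.0, 0.382, 0.924, 0.0]
ft_force: [0.4, -0.3, -0.1]
finger_gap: 0.0854
finger_force: 0.0
```

Request:
move_arm --commands '[{"fingers": 1,"dx": 0,"dy": 0,"dz": 0,"ax": 0,"ay": 0,"az": 1},{"fingers": 1,"dx": 0,"dy": 0,"dz": 0,"ax": 0,"ay": 0,"az": 1},{"fingers": 1,"dx": 0,"dy": 0,"dz": 0,"ax": 0,"ay": 0,"az": 1},{"fingers": 1,"dx": 0,"dy": 0,"dz": 0,"ax": 0,"ay": 0,"az": 0.36},{"fingers": 1,"dx": 0,"dy": 0,"dz": 0,"ax": 0,"ay": 0,"az": 0}]'

```text
clock: 3.12
ee_pos: [0.4429, 0.1142, 0.2505]
tcp_rot: [0.0, 0.535, 0.845, 0.0]
ft_force: [0.4, 0.3, -0.5]
finger_gap: 0.0852
finger_force: 0.0
```

```bash
python3 d.py .525 -.1375 .19 25.4
```

```text
3.12 tcp [0.4429 0.1142 0.2505] F [ 0.4137  0.2995 -0.4656] M [-0.0426  0.036  -0.0071] gap 0.0852
yaw_y 25.34705857210726 z [ 0.0003  0.     -1.    ]
shift units [-6.5648 -0.839   1.5118] turn units [ 0.0025  0.001  -0.0088]
```

Request:
move_arm --commands '[{"fingers": 1,"dx": -0.94,"dy": -0.12,"dz": 0,"ax": 0,"ay": 0,"az": 0},{"fingers": 1,"dx": -0.94,"dy": -0.12,"dz": 0,"ax": 0,"ay": 0,"az": 0},{"fingers": 1,"dx": -0.94,"dy": -0.12,"dz": 0,"ax": 0,"ay": 0,"az": 0},{"fingers": 1,"dx": -0.94,"dy": -0.12,"dz": 0,"ax": 0,"ay": 0,"az": 0},{"fingers": 1,"dx": -0.94,"dy": -0.12,"dz": 0,"ax": 0,"ay": 0,"az": 0}]'

```text
clock: 3.53
ee_pos: [0.5021, -0.0676, 0.2506]
tcp_rot: [0.0, 0.534, 0.846, 0.0]
ft_force: [1.0, -0.2, -0.6]
finger_gap: 0.0853
finger_force: 0.0
```

Request:
move_arm --commands '[{"fingers": 1,"dx": -0.94,"dy": -0.12,"dz": 0,"ax": 0,"ay": 0,"az": 0},{"fingers": 1,"dx": -0.92,"dy": -0.12,"dz": 0,"ax": 0,"ay": 0,"az": 0},{"fingers": 1,"dx": 0,"dy": 0,"dz": 0.75,"ax": 0,"ay": 0,"az": 0},{"fingers": 1,"dx": 0,"dy": 0,"dz": 0.75,"ax": 0,"ay": 0,"az": 0},{"fingers": 1,"dx": 0,"dy": 0,"dz": 0,"ax": 0,"ay": 0,"az": 0}]'

```text
clock: 3.95
ee_pos: [0.5216, -0.1368, 0.1837]
tcp_rot: [-0.006, 0.535, 0.845, -0.001]
ft_force: [-1.3, 0.7, -0.9]
finger_gap: 0.0854
finger_force: 0.0
```

```bash
python3 d.py .525 -.1375 .10 25.4
```

```text
3.95 tcp [ 0.5216 -0.1368  0.1837] F [-1.3467  0.6941 -0.9463] M [0.0044 0.0113 0.0269] gap 0.0854
yaw_y 25.36018797857587 z [-0.0107  0.004  -0.9999]
shift units [-0.069   0.0874  2.0919] turn units [-0.0761 -0.0785 -0.0069]
```

Request:
move_arm --commands '[{"fingers": 1,"dx": 0,"dy": 0,"dz": 0,"ax": 0,"ay": 0,"az": 0},{"fingers": 1,"dx": 0,"dy": 0,"dz": 0,"ax": 0,"ay": 0,"az": 0},{"fingers": 1,"dx": 0,"dy": 0,"dz": 0,"ax": 0,"ay": 0,"az": 0}]'

```text
clock: 4.2
ee_pos: [0.5262, -0.1372, 0.1929]
tcp_rot: [0.002, 0.534, 0.845, 0.0]
ft_force: [-0.6, -0.5, 0.1]
finger_gap: 0.0856
finger_force: 0.0
```

```bash
python3 d.py .525 -.1375 .10 25.4
```

```text
4.2 tcp [ 0.5262 -0.1372  0.1929] F [-0.6333 -0.4708  0.0742] M [-0.0555 -0.0235 -0.0155] gap 0.0856
yaw_y 25.444305723174164 z [ 0.0036 -0.0013 -1.    ]
shift units [ 0.0135 -0.0367  2.3213] turn units [0.0259 0.0263 0.0073]
```

Request:
move_arm --commands '[{"fingers": 1,"dx": 0,"dy": 0,"dz": 0.45,"ax": 0,"ay": 0,"az": 0},{"fingers": 1,"dx": 0,"dy": 0,"dz": 0.45,"ax": 0,"ay": 0,"az": 0},{"fingers": 1,"dx": 0,"dy": 0,"dz": 0.45,"ax": 0,"ay": 0,"az": 0},{"fingers": 1,"dx": 0,"dy": 0,"dz": 0.45,"ax": 0,"ay": 0,"az": 0},{"fingers": 1,"dx": 0,"dy": 0,"dz": 0.4,"ax": 0,"ay": 0,"az": 0}]'

```text
clock: 4.62
ee_pos: [0.5263, -0.1372, 0.1038]
tcp_rot: [0.002, 0.534, 0.845, 0.0]
ft_force: [-0.3, 0.3, -0.8]
finger_gap: 0.0855
finger_force: 0.0
```

Request:
move_arm --commands '[{"fingers": 1,"dx": 0,"dy": 0,"dz": 0,"ax": 0,"ay": 0,"az": 0},{"fingers": 1,"dx": 0,"dy": 0,"dz": 0,"ax": 0,"ay": 0,"az": 0},{"fingers": 1,"dx": 0,"dy": 0,"dz": 0,"ax": 0,"ay": 0,"az": 0},{"fingers": 1,"dx": 0,"dy": 0,"dz": 0,"ax": 0,"ay": 0,"az": 0},{"fingers": 1,"dx": 0,"dy": 0,"dz": 0,"ax": 0,"ay": 0,"az": 0}]'

```text
clock: 5.03
ee_pos: [0.5261, -0.1376, 0.1042]
tcp_rot: [0.002, 0.534, 0.845, 0.0]
ft_force: [-0.4, 0.2, 1.0]
finger_gap: 0.0855
finger_force: 0.0
```

```bash
python3 d.py .525 -.1375 .10 25.4
```

```text
5.03 tcp [ 0.5261 -0.1376  0.1042] F [-0.4008  0.178   0.9689] M [-0.0043  0.0317 -0.0252] gap 0.0855
yaw_y 25.394865581424902 z [ 0.0029 -0.0011 -1.    ]
shift units [ 0.0137 -0.0248  0.1048] turn units [ 0.0208  0.0214 -0.0009]
```

Request:
move_arm --commands '[{"fingers": 0,"dx": 0,"dy": 0,"dz": 0,"ax": 0,"ay": 0,"az": 0},{"fingers": 0,"dx": 0,"dy": 0,"dz": 0,"ax": 0,"ay": 0,"az": 0},{"fingers": 0,"dx": 0,"dy": 0,"dz": 0,"ax": 0,"ay": 0,"az": 0},{"fingers": 0,"dx": 0,"dy": 0,"dz": 0,"ax": 0,"ay": 0,"az": 0},{"fingers": 0,"dx": 0,"dy": 0,"dz": 0,"ax": 0,"ay": 0,"az": 0}]' --newtons 60

```text
clock: 5.45
ee_pos: [0.525, -0.1373, 0.1023]
tcp_rot: [-0.0, 0.535, 0.845, -0.0]
ft_force: [0.6, 0.6, -0.9]
finger_gap: 0.0259
finger_force: 0.0
```

Request:
move_arm --commands '[{"fingers": 0,"dx": 0,"dy": 0,"dz": 0,"ax": 0,"ay": 0,"az": 0},{"fingers": 0,"dx": 0,"dy": 0,"dz": 0,"ax": 0,"ay": 0,"az": 0},{"fingers": 0,"dx": 0,"dy": 0,"dz": 0,"ax": 0,"ay": 0,"az": 0},{"fingers": 0,"dx": 0,"dy": 0,"dz": 0,"ax": 0,"ay": 0,"az": 0},{"fingers": 0,"dx": 0,"dy": 0,"dz": 0,"ax": 0,"ay": 0,"az": 0}]'

```text
clock: 5.87
ee_pos: [0.5251, -0.1373, 0.1024]
tcp_rot: [0.0, 0.535, 0.845, 0.0]
ft_force: [-1.0, -0.1, 0.8]
finger_gap: 0.0195
finger_force: 58.6
```

```bash
python3 d.py .525 -.1375 .10 25.4
```

```text
5.87 tcp [ 0.5251 -0.1373  0.1024] F [-1.0415 -0.1476  0.842 ] M [-0.0879 -0.0117  0.0479] gap 0.0195
yaw_y 25.37992180447482 z [ 0.0001 -0.0001 -1.    ]
shift units [-0.0036 -0.0042  0.0595] turn units [ 0.0009  0.0011 -0.0033]
```

Request:
move_arm --commands '[{"fingers": 0,"dx": 0,"dy": 0,"dz": -0.3,"ax": 0,"ay": 0,"az": 0},{"fingers": 0,"dx": 0,"dy": 0,"dz": -0.55,"ax": 0,"ay": 0,"az": 0},{"fingers": 0,"dx": 0,"dy": 0,"dz": -0.55,"ax": 0,"ay": 0,"az": 0},{"fingers": 0,"dx": 0,"dy": 0,"dz": -0.55,"ax": 0,"ay": 0,"az": 0},{"fingers": 0,"dx": 0,"dy": 0,"dz": -0.55,"ax": 0,"ay": 0,"az": 0}]'

```text
clock: 6.28
ee_pos: [0.5248, -0.1372, 0.2039]
tcp_rot: [-0.0, 0.534, 0.845, -0.0]
ft_force: [0.4, 0.6, -0.8]
finger_gap: 0.0196
finger_force: 58.8
```

Request:
move_arm --commands '[{"fingers": 0,"dx": 0.5,"dy": 0.12,"dz": 0,"ax": 0,"ay": 0,"az": 0},{"fingers": 0,"dx": 0.95,"dy": 0.24,"dz": 0,"ax": 0,"ay": 0,"az": 0},{"fingers": 0,"dx": 0.95,"dy": 0.24,"dz": 0,"ax": 0,"ay": 0,"az": 0},{"fingers": 0,"dx": 0.95,"dy": 0.24,"dz": 0,"ax": 0,"ay": 0,"az": 0},{"fingers": 0,"dx": 0.95,"dy": 0.24,"dz": 0,"ax": 0,"ay": 0,"az": 0}]'

```text
clock: 6.7
ee_pos: [0.4896, 0.038, 0.2031]
tcp_rot: [0.0, 0.535, 0.845, 0.0]
ft_force: [0.8, -0.6, 0.2]
finger_gap: 0.019
finger_force: 58.7
```

Request:
move_arm --commands '[{"fingers": 0,"dx": 0.95,"dy": 0.24,"dz": 0,"ax": 0,"ay": 0,"az": 0},{"fingers": 0,"dx": 0.95,"dy": 0.24,"dz": 0,"ax": 0,"ay": 0,"az": 0},{"fingers": 0,"dx": 0.95,"dy": 0.24,"dz": 0,"ax": 0,"ay": 0,"az": 0},{"fingers": 0,"dx": 0.45,"dy": 0.12,"dz": 0,"ax": 0,"ay": 0,"az": 0.35},{"fingers": 0,"dx": 0,"dy": 0,"dz": 0,"ax": 0,"ay": 0,"az": 1}]'

```text
clock: 7.12
ee_pos: [0.4629, 0.1737, 0.203]
tcp_rot: [-0.0, 0.592, 0.806, 0.001]
ft_force: [0.6, 0.2, -0.2]
finger_gap: 0.0192
finger_force: 58.7
```

Request:
move_arm --commands '[{"fingers": 0,"dx": 0,"dy": 0,"dz": 0,"ax": 0,"ay": 0,"az": 1},{"fingers": 0,"dx": 0,"dy": 0,"dz": 0,"ax": 0,"ay": 0,"az": 1},{"fingers": 0,"dx": 0,"dy": 0,"dz": 0,"ax": 0,"ay": 0,"az": 1},{"fingers": 0,"dx": 0,"dy": 0,"dz": 0,"ax": 0,"ay": 0,"az": 1},{"fingers": 0,"dx": 0,"dy": 0,"dz": 0,"ax": 0,"ay": 0,"az": 1}]'

```text
clock: 7.53
ee_pos: [0.4639, 0.1704, 0.2029]
tcp_rot: [0.0, 0.783, 0.622, 0.0]
ft_force: [0.8, 0.0, -0.9]
finger_gap: 0.0196
finger_force: 58.8
```

Request:
move_arm --commands '[{"fingers": 0,"dx": 0,"dy": 0,"dz": 0,"ax": 0,"ay": 0,"az": 0},{"fingers": 0,"dx": 0,"dy": 0,"dz": 0,"ax": 0,"ay": 0,"az": 0},{"fingers": 0,"dx": 0,"dy": 0,"dz": 0,"ax": 0,"ay": 0,"az": 0},{"fingers": 0,"dx": 0,"dy": 0,"dz": 0,"ax": 0,"ay": 0,"az": 0},{"fingers": 0,"dx": 0,"dy": 0,"dz": 0,"ax": 0,"ay": 0,"az": 0}]'

```text
clock: 7.95
ee_pos: [0.4641, 0.1703, 0.2024]
tcp_rot: [-0.0, 0.781, 0.625, -0.0]
ft_force: [-0.2, -0.3, -0.5]
finger_gap: 0.0193
finger_force: 58.8
```

```bash
python3 d.py .4644 .1708 .168 -12.7
```

```text
7.95 tcp [0.4641 0.1703 0.2024] F [-0.1969 -0.264  -0.5055] M [-0.0055 -0.0212  0.0348] gap 0.0193
yaw_y -12.664810996593003 z [-0. -0. -1.]
shift units [0.0139 0.0052 0.86  ] turn units [-0.0002  0.0002  0.0059]
```

Request:
move_arm --commands '[{"fingers": 0,"dx": 0.01,"dy": 0,"dz": 0.36,"ax": 0,"ay": 0,"az": 0},{"fingers": 0,"dx": 0,"dy": 0,"dz": 0.35,"ax": 0,"ay": 0,"az": 0},{"fingers": 0,"dx": 0,"dy": 0,"dz": 0.35,"ax": 0,"ay": 0,"az": 0},{"fingers": 0,"dx": 0,"dy": 0,"dz": 0,"ax": 0,"ay": 0,"az": 0},{"fingers": 0,"dx": 0,"dy": 0,"dz": 0,"ax": 0,"ay": 0,"az": 0}]'

```text
clock: 8.37
ee_pos: [0.4636, 0.1706, 0.1592]
tcp_rot: [-0.0, 0.781, 0.625, -0.001]
ft_force: [0.2, -0.1, -1.1]
finger_gap: 0.0191
finger_force: 58.8
```

```bash
python3 d.py .4644 .1708 .1409 -12.7; python3 - <<'E'
from h import *
from scipy.ndimage import zoom
n="side";im=get_image(n)
p=telemetry.get_state()["ee_pos"]
tip=p-[0,0,.0884]; print("tip px",proj(n,tip),"handle foot",proj(n,tip+[0,0,.046]))
e=np.array([np.cos(np.radians(-12.7)),np.sin(np.radians(-12.7)),0]);f=np.array([-e[1],e[0],0]);S=np.array([.4546,.173,.064])
c=[proj(n,S+a*.016*e+b*.006*f) for a,b in((1,1),(1,-1),(-1,-1),(-1,1))];print("slot px",np.array(c))
x0,y0=205,120
b=cv2.resize(im[y0:y0+75,x0:x0+100],None,fx=8,fy=8,interpolation=cv2.INTER_CUBIC)
o=b.copy()
q=((np.array(c)-[x0,y0]+.5)*8).astype(np.int32);cv2.polylines(o,[q],True,(255,0,0),1)
t=((proj(n,tip)-[x0,y0]+.5)*8).astype(int);cv2.circle(o,tuple(map(int,t)),4,(0,255,0),1)
cv2.imwrite("pics/hov.png",o[:,:,::-1])
E
```

```text
8.37 tcp [0.4636 0.1706 0.1592] F [ 0.154  -0.1037 -1.0931] M [-0.03    0.0327 -0.0143] gap 0.0191
yaw_y -12.695832351680531 z [-0.0021 -0.0005 -1.    ]
shift units [0.0106 0.0191 0.4569] turn units [-0.0183  0.0089  0.0007]
tip px [241.4959 172.2246] handle foot [239.7513 162.2001]
slot px [[242.8362 172.1677]
 [244.1112 174.4525]
 [235.0317 177.5541]
 [233.7904 175.2419]]
```

View pics/hov.png

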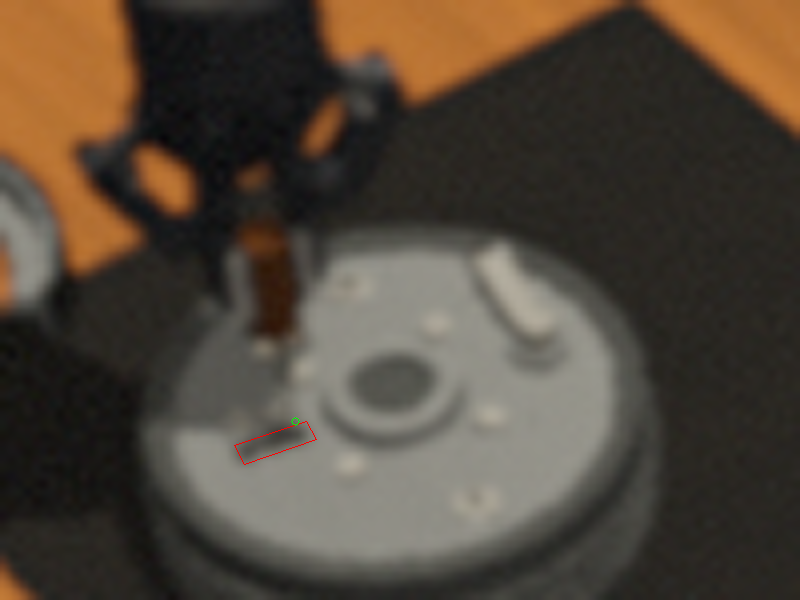

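The side view shows the spoon hovering just beyond and above the slot. The handle foot is at crop (272,340) and the slot at crop (275,443). The handle sits about 1 px left of its projection, so I check that numerically.

```bash
python3 - <<'E'
from h import *
im=get_image("side").astype(int);s0=cv2.imread("pics/side0.png")[:,:,::-1].astype(int)
print("R-B rows"); 
for r in range(146,166,2): print(r,(im[r,228:250,0]-im[r,228:250,2]))
print("gray now / diff, cols 230..249")
for r in range(160,182): print(r,im[r,230:250,1],(im-s0)[r,230:250,1])
E
```

```text
R-B rows
146 [36 15 -1 -2 -1 -2  5  6 10 14 14 10  4 -2 -1  0  1  1  4  3  7  5]
148 [-1 -2 -5  1 -2  3 10 35 53 55 56 45 37 17  9  6  3  5  7  8  7  7]
150 [ 1  0  2  0  2  6 15 35 61 74 70 65 49 22 12  9  3  5  6  7  8  7]
152 [ 7  5  5 -2  2  7 12 13 25 37 41 43 35 18 10  9  7  6  7  8  9  9]
154 [ 8  8  7  1  4  5  9  9 15 28 36 38 42 27 14  9  7  9 11 13 13 15]
156 [ 9  9 10  5  3  5  9 11 13 26 34 37 45 34 11  9 10 12 17 17 18 19]
158 [ 6  7  6  8  5  6  8 10 14 21 33 39 38 29 15 11 11 10 10 11 13 11]
160 [ 4  5  4  5  5  7  9 10 13 21 35 36 38 34 19 14 11 11 11 11  9 10]
162 [ 2  3  7  5  8  6  6  8 10 14 21 21 24 22 15 11 11 11 10 12 10 10]
164 [ 6  6  8  8  7  7  5  6  8 11 11 10 10 11 10 12 11 10 10 10 11 10]
gray now / diff, cols 230..249
160 [ 52  62  75  97 113 107  79  46  25  28  29  40  82 126 141 142 142 142
 145 146] [ -31  -29  -33  -26  -21  -29  -57  -89 -109 -107 -107  -95  -54   -9
    6    6    8    5    8    9]
161 [ 60  73  79  89  94  92  73  50  36  40  52  57  86 122 141 143 143 142
 142 143] [ -35  -39  -48  -44  -40  -43  -63  -84 -100  -95  -83  -78  -
[... 2492 characters left out ...]
 8 7 5 5 6 7 3 4 3 6 7 6 7 7 6 5 6]
177 [145 144 145 140 121 106 111 127 136 137 140 142 140 142 142 143 146 157
 166 163] [7 6 6 8 4 6 5 6 8 8 6 7 5 6 6 6 7 8 7 7]
178 [144 144 144 142 137 133 135 139 142 142 142 141 141 142 143 143 147 156
 165 162] [6 6 6 5 7 7 6 7 7 6 6 7 6 8 8 8 7 6 7 7]
179 [143 144 143 143 143 142 142 141 142 143 142 142 141 140 142 141 141 142
 144 143] [8 6 6 8 6 7 6 5 6 8 7 7 8 5 7 5 6 7 7 7]
180 [140 143 142 143 142 142 142 142 142 142 141 140 140 140 142 141 140 138
 134 135] [6 7 6 6 6 6 6 7 6 5 6 5 5 7 7 6 6 7 7 4]
181 [133 140 143 143 142 141 142 142 143 142 142 143 141 141 142 141 140 140
 140 141] [ 7  4  5  8  7  6  6  6  8  7  6 10  5  6  6  7  5  5  8  7]
```

Request:
move_arm --commands '[{"fingers": 0,"dx": -0.01,"dy": 0.025,"dz": 0.08,"ax": 0,"ay": 0,"az": 0},{"fingers": 0,"dx": 0,"dy": 0,"dz": 0.08,"ax": 0,"ay": 0,"az": 0},{"fingers": 0,"dx": 0,"dy": 0,"dz": 0.06,"ax": 0,"ay": 0,"az": 0},{"fingers": 0,"dx": 0,"dy": 0,"dz": 0,"ax": 0,"ay": 0,"az": 0},{"fingers": 0,"dx": 0,"dy": 0,"dz": 0,"ax": 0,"ay": 0,"az": 0}]'

```text
clock: 8.88
ee_pos: [0.465, 0.1701, 0.1509]
tcp_rot: [-0.0, 0.781, 0.624, -0.0]
ft_force: [-0.2, 0.0, -0.0]
finger_gap: 0.0196
finger_force: 58.8
```

```bash
python3 d.py .4644 .1708 .1409 -12.7
```

```text
8.88 tcp [0.465  0.1701 0.1509] F [-0.1605  0.0391 -0.0155] M [-0.023   0.0419 -0.0063] gap 0.0196
yaw_y -12.720243009338315 z [-0.0004 -0.0001 -1.    ]
shift units [ 0.0152 -0.0176  0.2512] turn units [-0.0036  0.0016 -0.0034]
```

Request:
move_arm --commands '[{"fingers": 0,"dx": 0,"dy": 0,"dz": 0.06,"ax": 0,"ay": 0,"az": 0},{"fingers": 0,"dx": 0,"dy": 0,"dz": 0.06,"ax": 0,"ay": 0,"az": 0},{"fingers": 0,"dx": 0,"dy": 0,"dz": 0,"ax": 0,"ay": 0,"az": 0}]'

```text
clock: 9.13
ee_pos: [0.4647, 0.17, 0.1457]
tcp_rot: [-0.0, 0.781, 0.624, -0.0]
ft_force: [0.1, -0.4, -1.6]
finger_gap: 0.0196
finger_force: 58.8
```

Request:
move_arm --commands '[{"fingers": 0,"dx": 0,"dy": 0,"dz": 0.06,"ax": 0,"ay": 0,"az": 0},{"fingers": 0,"dx": 0,"dy": 0,"dz": 0.06,"ax": 0,"ay": 0,"az": 0},{"fingers": 0,"dx": 0,"dy": 0,"dz": 0,"ax": 0,"ay": 0,"az": 0},{"fingers": 0,"dx": 0,"dy": 0,"dz": 0,"ax": 0,"ay": 0,"az": 0}]'

```text
clock: 9.47
ee_pos: [0.4649, 0.17, 0.1412]
tcp_rot: [-0.0, 0.781, 0.624, -0.0]
ft_force: [-0.3, -0.1, -0.5]
finger_gap: 0.0193
finger_force: 58.8
```

```bash
python3 d.py .4644 .1708 .1409 -12.7
```

```text
9.47 tcp [0.4649 0.17   0.1412] F [-0.296  -0.0579 -0.5484] M [ 0.0334 -0.0172  0.056 ] gap 0.0193
yaw_y -12.718876764344609 z [-0.0005 -0.0002 -1.    ]
shift units [ 0.0158 -0.0167  0.0082] turn units [-0.0048  0.0026 -0.0031]
```

The blade is in the gap 11.2 mm deep with no contact force. First click, with readouts along the way.

Request:
move_arm --commands '[{"fingers": 0,"dx": 0,"dy": -0.04,"dz": 0,"ax": 0,"ay": 0,"az": 0},{"fingers": 0,"dx": 0,"dy": -0.04,"dz": 0,"ax": 0,"ay": 0,"az": 0},{"fingers": 0,"dx": 0,"dy": 0,"dz": 0,"ax": 0,"ay": 0,"az": 0}]'

```text
clock: 9.72
ee_pos: [0.4618, 0.1709, 0.1417]
tcp_rot: [0.0, 0.781, 0.624, 0.0]
ft_force: [0.7, -0.9, -1.1]
finger_gap: 0.0191
finger_force: 58.7
```

Request:
move_arm --commands '[{"fingers": 0,"dx": 0,"dy": -0.02,"dz": 0,"ax": 0,"ay": 0,"az": 0},{"fingers": 0,"dx": 0,"dy": -0.02,"dz": 0,"ax": 0,"ay": 0,"az": 0},{"fingers": 0,"dx": 0,"dy": 0,"dz": 0,"ax": 0,"ay": 0,"az": 0}]'

```text
clock: 9.97
ee_pos: [0.4608, 0.1711, 0.1419]
tcp_rot: [0.001, 0.781, 0.624, 0.001]
ft_force: [1.5, -0.3, -0.6]
finger_gap: 0.0196
finger_force: 58.8
```

Request:
move_arm --commands '[{"fingers": 0,"dx": 0,"dy": -0.02,"dz": 0,"ax": 0,"ay": 0,"az": 0},{"fingers": 0,"dx": 0,"dy": -0.02,"dz": 0,"ax": 0,"ay": 0,"az": 0},{"fingers": 0,"dx": 0,"dy": 0,"dz": 0,"ax": 0,"ay": 0,"az": 0}]'

```text
clock: 10.22
ee_pos: [0.4594, 0.1715, 0.1421]
tcp_rot: [0.0, 0.781, 0.624, 0.001]
ft_force: [2.8, -1.7, 0.6]
finger_gap: 0.0192
finger_force: 59.0
```

Request:
move_arm --commands '[{"fingers": 0,"dx": 0,"dy": -0.02,"dz": 0,"ax": 0,"ay": 0,"az": 0},{"fingers": 0,"dx": 0,"dy": -0.02,"dz": 0,"ax": 0,"ay": 0,"az": 0},{"fingers": 0,"dx": 0,"dy": 0,"dz": 0,"ax": 0,"ay": 0,"az": 0}]'

```text
clock: 10.47
ee_pos: [0.4567, 0.172, 0.1413]
tcp_rot: [-0.001, 0.781, 0.624, -0.001]
ft_force: [0.4, 0.5, -0.3]
finger_gap: 0.0192
finger_force: 58.8
```

Request:
move_arm --commands '[{"fingers": 0,"dx": 0,"dy": -0.02,"dz": 0,"ax": 0,"ay": 0,"az": 0},{"fingers": 0,"dx": 0,"dy": -0.02,"dz": 0,"ax": 0,"ay": 0,"az": 0},{"fingers": 0,"dx": 0,"dy": 0,"dz": 0,"ax": 0,"ay": 0,"az": 0}]'

```text
clock: 10.72
ee_pos: [0.4547, 0.1722, 0.1408]
tcp_rot: [-0.001, 0.781, 0.624, -0.001]
ft_force: [-0.1, 0.2, -0.4]
finger_gap: 0.0197
finger_force: 58.8
```

Request:
move_arm --commands '[{"fingers": 0,"dx": 0,"dy": -0.03,"dz": 0,"ax": 0,"ay": 0,"az": 0},{"fingers": 0,"dx": 0,"dy": -0.03,"dz": 0,"ax": 0,"ay": 0,"az": 0},{"fingers": 0,"dx": 0,"dy": 0,"dz": 0,"ax": 0,"ay": 0,"az": 0}]'

```text
clock: 10.97
ee_pos: [0.4529, 0.1728, 0.1413]
tcp_rot: [-0.0, 0.781, 0.624, -0.0]
ft_force: [0.2, 0.3, 0.0]
finger_gap: 0.0195
finger_force: 58.8
```

First click done: the force peaked at about 3.3 N, then dropped to zero by e≈+2 mm. Second cycle:

Request:
move_arm --commands '[{"fingers": 0,"dx": 0,"dy": 0,"dz": -0.12,"ax": 0,"ay": 0,"az": 0},{"fingers": 0,"dx": 0,"dy": 0,"dz": -0.12,"ax": 0,"ay": 0,"az": 0},{"fingers": 0,"dx": 0,"dy": 0.1,"dz": 0,"ax": 0,"ay": 0,"az": 0},{"fingers": 0,"dx": 0,"dy": 0.12,"dz": 0,"ax": 0,"ay": 0,"az": 0},{"fingers": 0,"dx": 0,"dy": 0.1,"dz": 0,"ax": 0,"ay": 0,"az": 0}]'

```text
clock: 11.38
ee_pos: [0.4666, 0.1698, 0.1515]
tcp_rot: [0.0, 0.781, 0.624, 0.0]
ft_force: [0.5, 0.4, -0.2]
finger_gap: 0.0195
finger_force: 58.8
```

Request:
move_arm --commands '[{"fingers": 0,"dx": 0,"dy": 0,"dz": 0,"ax": 0,"ay": 0,"az": 0},{"fingers": 0,"dx": 0,"dy": 0,"dz": 0.08,"ax": 0,"ay": 0,"az": 0},{"fingers": 0,"dx": 0,"dy": 0,"dz": 0.08,"ax": 0,"ay": 0,"az": 0},{"fingers": 0,"dx": 0,"dy": 0,"dz": 0.08,"ax": 0,"ay": 0,"az": 0},{"fingers": 0,"dx": 0,"dy": 0,"dz": 0,"ax": 0,"ay": 0,"az": 0}]'

```text
clock: 11.8
ee_pos: [0.465, 0.1697, 0.1402]
tcp_rot: [-0.0, 0.781, 0.624, -0.001]
ft_force: [0.8, -0.1, -1.8]
finger_gap: 0.0192
finger_force: 58.8
```

Request:
move_arm --commands '[{"fingers": 0,"dx": 0,"dy": -0.04,"dz": 0,"ax": 0,"ay": 0,"az": 0},{"fingers": 0,"dx": 0,"dy": -0.04,"dz": 0,"ax": 0,"ay": 0,"az": 0},{"fingers": 0,"dx": 0,"dy": 0,"dz": 0,"ax": 0,"ay": 0,"az": 0}]'

```text
clock: 12.05
ee_pos: [0.4624, 0.1707, 0.1416]
tcp_rot: [-0.0, 0.781, 0.625, -0.0]
ft_force: [0.6, 0.9, -0.6]
finger_gap: 0.0192
finger_force: 58.8
```

Request:
move_arm --commands '[{"fingers": 0,"dx": 0,"dy": -0.02,"dz": 0,"ax": 0,"ay": 0,"az": 0},{"fingers": 0,"dx": 0,"dy": -0.02,"dz": 0,"ax": 0,"ay": 0,"az": 0},{"fingers": 0,"dx": 0,"dy": 0,"dz": 0,"ax": 0,"ay": 0,"az": 0}]'

```text
clock: 12.3
ee_pos: [0.4613, 0.171, 0.1418]
tcp_rot: [0.0, 0.781, 0.624, 0.0]
ft_force: [1.0, 0.2, -0.2]
finger_gap: 0.019
finger_force: 58.8
```

Request:
move_arm --commands '[{"fingers": 0,"dx": 0,"dy": -0.02,"dz": 0,"ax": 0,"ay": 0,"az": 0},{"fingers": 0,"dx": 0,"dy": -0.02,"dz": 0,"ax": 0,"ay": 0,"az": 0},{"fingers": 0,"dx": 0,"dy": 0,"dz": 0,"ax": 0,"ay": 0,"az": 0}]'

```text
clock: 12.55
ee_pos: [0.4603, 0.1713, 0.142]
tcp_rot: [0.001, 0.781, 0.624, 0.001]
ft_force: [3.1, -1.4, -0.0]
finger_gap: 0.0191
finger_force: 58.9
```

Request:
move_arm --commands '[{"fingers": 0,"dx": 0,"dy": -0.02,"dz": 0,"ax": 0,"ay": 0,"az": 0},{"fingers": 0,"dx": 0,"dy": -0.02,"dz": 0,"ax": 0,"ay": 0,"az": 0},{"fingers": 0,"dx": 0,"dy": 0,"dz": 0,"ax": 0,"ay": 0,"az": 0}]'

```text
clock: 12.8
ee_pos: [0.4582, 0.1718, 0.1419]
tcp_rot: [0.0, 0.781, 0.624, 0.0]
ft_force: [1.5, 0.0, 0.3]
finger_gap: 0.0196
finger_force: 59.0
```

Request:
move_arm --commands '[{"fingers": 0,"dx": 0,"dy": -0.02,"dz": 0,"ax": 0,"ay": 0,"az": 0},{"fingers": 0,"dx": 0,"dy": 0,"dz": 0,"ax": 0,"ay": 0,"az": 0},{"fingers": 0,"dx": 0,"dy": 0,"dz": 0,"ax": 0,"ay": 0,"az": 0}]'

```text
clock: 13.05
ee_pos: [0.4563, 0.1719, 0.1408]
tcp_rot: [-0.001, 0.781, 0.624, -0.001]
ft_force: [0.0, -0.7, -1.0]
finger_gap: 0.0194
finger_force: 58.8
```

Request:
move_arm --commands '[{"fingers": 0,"dx": 0,"dy": -0.03,"dz": 0,"ax": 0,"ay": 0,"az": 0},{"fingers": 0,"dx": 0,"dy": -0.03,"dz": 0,"ax": 0,"ay": 0,"az": 0},{"fingers": 0,"dx": 0,"dy": 0,"dz": 0,"ax": 0,"ay": 0,"az": 0},{"fingers": 0,"dx": 0,"dy": 0,"dz": 0,"ax": 0,"ay": 0,"az": 0}]'

```text
clock: 13.38
ee_pos: [0.4546, 0.1724, 0.1413]
tcp_rot: [-0.0, 0.781, 0.624, -0.0]
ft_force: [-0.1, 0.7, -0.4]
finger_gap: 0.0191
finger_force: 58.8
```

Request:
move_arm --commands '[{"fingers": 0,"dx": 0,"dy": 0,"dz": -0.12,"ax": 0,"ay": 0,"az": 0},{"fingers": 0,"dx": 0,"dy": 0,"dz": -0.12,"ax": 0,"ay": 0,"az": 0},{"fingers": 0,"dx": 0,"dy": 0.1,"dz": 0,"ax": 0,"ay": 0,"az": 0},{"fingers": 0,"dx": 0,"dy": 0.12,"dz": 0,"ax": 0,"ay": 0,"az": 0},{"fingers": 0,"dx": 0,"dy": 0.1,"dz": 0,"ax": 0,"ay": 0,"az": 0}]'

```text
clock: 13.8
ee_pos: [0.4682, 0.1695, 0.1515]
tcp_rot: [0.0, 0.781, 0.624, 0.0]
ft_force: [-0.3, -0.1, -0.6]
finger_gap: 0.019
finger_force: 58.9
```

Request:
move_arm --commands '[{"fingers": 0,"dx": 0,"dy": 0,"dz": 0,"ax": 0,"ay": 0,"az": 0},{"fingers": 0,"dx": 0,"dy": 0,"dz": 0.08,"ax": 0,"ay": 0,"az": 0},{"fingers": 0,"dx": 0,"dy": 0,"dz": 0.08,"ax": 0,"ay": 0,"az": 0},{"fingers": 0,"dx": 0,"dy": 0,"dz": 0.08,"ax": 0,"ay": 0,"az": 0},{"fingers": 0,"dx": 0,"dy": 0,"dz": 0,"ax": 0,"ay": 0,"az": 0}]'

```text
clock: 14.22
ee_pos: [0.4669, 0.1694, 0.1405]
tcp_rot: [-0.0, 0.781, 0.624, -0.001]
ft_force: [0.5, -0.2, -1.2]
finger_gap: 0.0194
finger_force: 59.0
```

Request:
move_arm --commands '[{"fingers": 0,"dx": 0,"dy": -0.04,"dz": 0,"ax": 0,"ay": 0,"az": 0},{"fingers": 0,"dx": 0,"dy": -0.04,"dz": 0,"ax": 0,"ay": 0,"az": 0},{"fingers": 0,"dx": 0,"dy": 0,"dz": 0,"ax": 0,"ay": 0,"az": 0}]'

```text
clock: 14.47
ee_pos: [0.464, 0.1704, 0.1415]
tcp_rot: [-0.0, 0.781, 0.625, -0.0]
ft_force: [1.0, -0.0, -1.3]
finger_gap: 0.0196
finger_force: 59.0
```

Request:
move_arm --commands '[{"fingers": 0,"dx": 0,"dy": -0.02,"dz": 0,"ax": 0,"ay": 0,"az": 0},{"fingers": 0,"dx": 0,"dy": -0.02,"dz": 0,"ax": 0,"ay": 0,"az": 0},{"fingers": 0,"dx": 0,"dy": 0,"dz": 0,"ax": 0,"ay": 0,"az": 0},{"fingers": 0,"dx": 0,"dy": 0,"dz": 0,"ax": 0,"ay": 0,"az": 0}]'

```text
clock: 14.8
ee_pos: [0.4628, 0.1706, 0.1416]
tcp_rot: [0.0, 0.781, 0.624, 0.0]
ft_force: [0.6, -0.4, -1.1]
finger_gap: 0.0192
finger_force: 59.0
```

Request:
move_arm --commands '[{"fingers": 0,"dx": 0,"dy": -0.02,"dz": 0,"ax": 0,"ay": 0,"az": 0},{"fingers": 0,"dx": 0,"dy": -0.02,"dz": 0,"ax": 0,"ay": 0,"az": 0},{"fingers": 0,"dx": 0,"dy": 0,"dz": 0,"ax": 0,"ay": 0,"az": 0},{"fingers": 0,"dx": 0,"dy": 0,"dz": 0,"ax": 0,"ay": 0,"az": 0}]'

```text
clock: 15.13
ee_pos: [0.4613, 0.171, 0.1417]
tcp_rot: [0.0, 0.781, 0.624, 0.0]
ft_force: [0.0, -0.4, -0.4]
finger_gap: 0.0193
finger_force: 59.0
```

Request:
move_arm --commands '[{"fingers": 0,"dx": 0,"dy": -0.02,"dz": 0,"ax": 0,"ay": 0,"az": 0},{"fingers": 0,"dx": 0,"dy": -0.02,"dz": 0,"ax": 0,"ay": 0,"az": 0},{"fingers": 0,"dx": 0,"dy": 0,"dz": 0,"ax": 0,"ay": 0,"az": 0},{"fingers": 0,"dx": 0,"dy": 0,"dz": 0,"ax": 0,"ay": 0,"az": 0}]'

```text
clock: 15.47
ee_pos: [0.4602, 0.1713, 0.1419]
tcp_rot: [0.001, 0.781, 0.624, 0.001]
ft_force: [3.8, -0.7, -0.3]
finger_gap: 0.0192
finger_force: 59.1
```

Request:
move_arm --commands '[{"fingers": 0,"dx": 0,"dy": -0.02,"dz": 0,"ax": 0,"ay": 0,"az": 0},{"fingers": 0,"dx": 0,"dy": 0,"dz": 0,"ax": 0,"ay": 0,"az": 0},{"fingers": 0,"dx": 0,"dy": 0,"dz": 0,"ax": 0,"ay": 0,"az": 0}]'

```text
clock: 15.72
ee_pos: [0.4589, 0.1716, 0.1418]
tcp_rot: [-0.0, 0.781, 0.624, 0.0]
ft_force: [1.9, -0.1, 0.0]
finger_gap: 0.0196
finger_force: 59.3
```

Request:
move_arm --commands '[{"fingers": 0,"dx": 0,"dy": -0.02,"dz": 0,"ax": 0,"ay": 0,"az": 0},{"fingers": 0,"dx": 0,"dy": 0,"dz": 0,"ax": 0,"ay": 0,"az": 0},{"fingers": 0,"dx": 0,"dy": 0,"dz": 0,"ax": 0,"ay": 0,"az": 0}]'

```text
clock: 15.97
ee_pos: [0.4573, 0.1717, 0.141]
tcp_rot: [-0.001, 0.781, 0.624, -0.001]
ft_force: [0.2, -0.2, 0.1]
finger_gap: 0.0194
finger_force: 59.1
```

Request:
move_arm --commands '[{"fingers": 0,"dx": 0,"dy": -0.04,"dz": 0,"ax": 0,"ay": 0,"az": 0},{"fingers": 0,"dx": 0,"dy": -0.04,"dz": 0,"ax": 0,"ay": 0,"az": 0},{"fingers": 0,"dx": 0,"dy": 0,"dz": 0,"ax": 0,"ay": 0,"az": 0},{"fingers": 0,"dx": 0,"dy": 0,"dz": 0,"ax": 0,"ay": 0,"az": 0}]'

```text
clock: 16.3
ee_pos: [0.4542, 0.1724, 0.141]
tcp_rot: [-0.0, 0.781, 0.624, -0.001]
ft_force: [-0.6, -0.3, -0.3]
finger_gap: 0.019
finger_force: 59.1
```

Request:
move_arm --commands '[{"fingers": 0,"dx": 0,"dy": 0,"dz": -0.12,"ax": 0,"ay": 0,"az": 0},{"fingers": 0,"dx": 0,"dy": 0,"dz": -0.12,"ax": 0,"ay": 0,"az": 0},{"fingers": 0,"dx": 0,"dy": 0.09,"dz": 0,"ax": 0,"ay": 0,"az": 0},{"fingers": 0,"dx": 0,"dy": 0.1,"dz": 0,"ax": 0,"ay": 0,"az": 0},{"fingers": 0,"dx": 0,"dy": 0.09,"dz": 0,"ax": 0,"ay": 0,"az": 0}]'

```text
clock: 16.72
ee_pos: [0.4665, 0.1699, 0.1514]
tcp_rot: [0.0, 0.781, 0.624, 0.0]
ft_force: [-0.4, 0.4, -1.7]
finger_gap: 0.0196
finger_force: 59.1
```

Request:
move_arm --commands '[{"fingers": 0,"dx": 0,"dy": 0,"dz": 0,"ax": 0,"ay": 0,"az": 0},{"fingers": 0,"dx": 0,"dy": 0,"dz": 0.08,"ax": 0,"ay": 0,"az": 0},{"fingers": 0,"dx": 0,"dy": 0,"dz": 0.08,"ax": 0,"ay": 0,"az": 0},{"fingers": 0,"dx": 0,"dy": 0,"dz": 0.08,"ax": 0,"ay": 0,"az": 0},{"fingers": 0,"dx": 0,"dy": 0,"dz": 0,"ax": 0,"ay": 0,"az": 0}]'

```text
clock: 17.13
ee_pos: [0.465, 0.1697, 0.1402]
tcp_rot: [-0.0, 0.781, 0.624, -0.001]
ft_force: [0.3, 1.0, -1.2]
finger_gap: 0.0192
finger_force: 59.1
```

Request:
move_arm --commands '[{"fingers": 0,"dx": 0,"dy": -0.04,"dz": 0,"ax": 0,"ay": 0,"az": 0},{"fingers": 0,"dx": 0,"dy": -0.04,"dz": 0,"ax": 0,"ay": 0,"az": 0},{"fingers": 0,"dx": 0,"dy": 0,"dz": 0,"ax": 0,"ay": 0,"az": 0},{"fingers": 0,"dx": 0,"dy": 0,"dz": 0,"ax": 0,"ay": 0,"az": 0}]'

```text
clock: 17.47
ee_pos: [0.4627, 0.1707, 0.1417]
tcp_rot: [0.0, 0.781, 0.624, 0.0]
ft_force: [0.6, 0.0, -0.6]
finger_gap: 0.0194
finger_force: 59.1
```

Request:
move_arm --commands '[{"fingers": 0,"dx": 0,"dy": -0.02,"dz": 0,"ax": 0,"ay": 0,"az": 0},{"fingers": 0,"dx": 0,"dy": -0.02,"dz": 0,"ax": 0,"ay": 0,"az": 0},{"fingers": 0,"dx": 0,"dy": 0,"dz": 0,"ax": 0,"ay": 0,"az": 0},{"fingers": 0,"dx": 0,"dy": 0,"dz": 0,"ax": 0,"ay": 0,"az": 0}]'

```text
clock: 17.8
ee_pos: [0.4613, 0.171, 0.1417]
tcp_rot: [0.0, 0.781, 0.624, 0.0]
ft_force: [0.4, -0.2, -0.1]
finger_gap: 0.0196
finger_force: 59.1
```

Request:
move_arm --commands '[{"fingers": 0,"dx": 0,"dy": -0.02,"dz": 0,"ax": 0,"ay": 0,"az": 0},{"fingers": 0,"dx": 0,"dy": -0.02,"dz": 0,"ax": 0,"ay": 0,"az": 0},{"fingers": 0,"dx": 0,"dy": 0,"dz": 0,"ax": 0,"ay": 0,"az": 0},{"fingers": 0,"dx": 0,"dy": 0,"dz": 0,"ax": 0,"ay": 0,"az": 0}]'

```text
clock: 18.13
ee_pos: [0.4604, 0.1712, 0.1419]
tcp_rot: [0.001, 0.781, 0.624, 0.001]
ft_force: [4.1, -1.4, -0.9]
finger_gap: 0.019
finger_force: 59.1
```

Request:
move_arm --commands '[{"fingers": 0,"dx": 0,"dy": -0.02,"dz": 0,"ax": 0,"ay": 0,"az": 0},{"fingers": 0,"dx": 0,"dy": 0,"dz": 0,"ax": 0,"ay": 0,"az": 0},{"fingers": 0,"dx": 0,"dy": 0,"dz": 0,"ax": 0,"ay": 0,"az": 0}]'

```text
clock: 18.38
ee_pos: [0.4599, 0.1714, 0.1421]
tcp_rot: [0.001, 0.781, 0.624, 0.001]
ft_force: [5.2, -0.9, -1.8]
finger_gap: 0.0193
finger_force: 59.2
```

Request:
move_arm --commands '[{"fingers": 0,"dx": 0,"dy": 0,"dz": 0,"ax": 0,"ay": 0,"az": 0}]'

```text
clock: 18.47
ee_pos: [0.4599, 0.1713, 0.142]
tcp_rot: [0.001, 0.781, 0.624, 0.001]
ft_force: [5.2, -1.3, -0.5]
finger_gap: 0.0194
finger_force: 59.2
```

Request:
move_arm --commands '[{"fingers": 0,"dx": 0,"dy": -0.02,"dz": 0,"ax": 0,"ay": 0,"az": 0},{"fingers": 0,"dx": 0,"dy": 0,"dz": 0,"ax": 0,"ay": 0,"az": 0},{"fingers": 0,"dx": 0,"dy": 0,"dz": 0,"ax": 0,"ay": 0,"az": 0}]'

```text
clock: 18.72
ee_pos: [0.4594, 0.1715, 0.1422]
tcp_rot: [0.001, 0.781, 0.624, 0.001]
ft_force: [5.6, -1.3, -2.0]
finger_gap: 0.0191
finger_force: 59.2
```

Request:
move_arm --commands '[{"fingers": 0,"dx": 0,"dy": 0,"dz": 0,"ax": 0,"ay": 0,"az": 0}]'

```text
clock: 18.8
ee_pos: [0.4594, 0.1715, 0.1422]
tcp_rot: [0.001, 0.781, 0.624, 0.001]
ft_force: [6.7, -2.1, -1.6]
finger_gap: 0.0192
finger_force: 59.2
```

The wheel is solid: the force climbs steadily to 6.7 N with no give, while the three earlier clicks gave at about 3.5 N. Now I lift out, cross to the -x gap and back off one click.

Request:
move_arm --commands '[{"fingers": 0,"dx": 0,"dy": 0.07,"dz": 0,"ax": 0,"ay": 0,"az": 0},{"fingers": 0,"dx": 0,"dy": 0.08,"dz": 0,"ax": 0,"ay": 0,"az": 0},{"fingers": 0,"dx": 0,"dy": 0,"dz": 0,"ax": 0,"ay": 0,"az": 0},{"fingers": 0,"dx": 0,"dy": 0,"dz": -0.12,"ax": 0,"ay": 0,"az": 0},{"fingers": 0,"dx": 0,"dy": 0,"dz": -0.12,"ax": 0,"ay": 0,"az": 0}]'

```text
clock: 19.22
ee_pos: [0.463, 0.1703, 0.1506]
tcp_rot: [-0.001, 0.781, 0.624, -0.001]
ft_force: [0.8, -0.5, -0.5]
finger_gap: 0.0193
finger_force: 59.3
```

Request:
move_arm --commands '[{"fingers": 0,"dx": 0,"dy": -0.12,"dz": 0,"ax": 0,"ay": 0,"az": 0},{"fingers": 0,"dx": 0,"dy": -0.12,"dz": 0,"ax": 0,"ay": 0,"az": 0},{"fingers": 0,"dx": 0,"dy": -0.12,"dz": 0,"ax": 0,"ay": 0,"az": 0},{"fingers": 0,"dx": 0,"dy": -0.12,"dz": 0,"ax": 0,"ay": 0,"az": 0},{"fingers": 0,"dx": 0,"dy": 0,"dz": 0,"ax": 0,"ay": 0,"az": 0}]'

```text
clock: 19.63
ee_pos: [0.4439, 0.1748, 0.1508]
tcp_rot: [-0.0, 0.781, 0.625, -0.0]
ft_force: [-0.4, 1.1, 0.2]
finger_gap: 0.0194
finger_force: 59.4
```

Request:
move_arm --commands '[{"fingers": 0,"dx": 0,"dy": 0,"dz": 0,"ax": 0,"ay": 0,"az": 0},{"fingers": 0,"dx": 0,"dy": 0,"dz": 0,"ax": 0,"ay": 0,"az": 0},{"fingers": 0,"dx": 0,"dy": 0,"dz": 0,"ax": 0,"ay": 0,"az": 0}]'

```text
clock: 19.88
ee_pos: [0.4453, 0.1746, 0.1511]
tcp_rot: [0.0, 0.781, 0.624, 0.0]
ft_force: [-0.6, 0.1, -0.8]
finger_gap: 0.0194
finger_force: 59.4
```

```bash
python3 d.py .4444 .1748 .1411 -12.7
```

```text
19.88 tcp [0.4453 0.1746 0.1511] F [-0.5674  0.1075 -0.7523] M [ 0.0015 -0.019  -0.004 ] gap 0.0194
yaw_y -12.71955623557357 z [ 0.0001 -0.     -1.    ]
shift units [ 0.0005 -0.0221  0.2512] turn units [ 0.001  -0.0001 -0.0033]
```

Request:
move_arm --commands '[{"fingers": 0,"dx": 0,"dy": -0.025,"dz": 0,"ax": 0,"ay": 0,"az": 0},{"fingers": 0,"dx": 0,"dy": 0,"dz": 0.08,"ax": 0,"ay": 0,"az": 0},{"fingers": 0,"dx": 0,"dy": 0,"dz": 0.08,"ax": 0,"ay": 0,"az": 0},{"fingers": 0,"dx": 0,"dy": 0,"dz": 0.08,"ax": 0,"ay": 0,"az": 0},{"fingers": 0,"dx": 0,"dy": 0,"dz": 0,"ax": 0,"ay": 0,"az": 0}]'

```text
clock: 20.3
ee_pos: [0.4436, 0.1746, 0.1404]
tcp_rot: [-0.0, 0.781, 0.624, -0.001]
ft_force: [-0.3, 0.5, -1.1]
finger_gap: 0.0191
finger_force: 59.4
```

Request:
move_arm --commands '[{"fingers": 0,"dx": 0,"dy": 0,"dz": 0,"ax": 0,"ay": 0,"az": 0},{"fingers": 0,"dx": 0,"dy": 0,"dz": 0,"ax": 0,"ay": 0,"az": 0}]'

```text
clock: 20.47
ee_pos: [0.4442, 0.1748, 0.1414]
tcp_rot: [-0.0, 0.781, 0.624, -0.0]
ft_force: [-0.3, -0.7, 0.1]
finger_gap: 0.0195
finger_force: 59.4
```

Request:
move_arm --commands '[{"fingers": 0,"dx": 0,"dy": 0.04,"dz": 0,"ax": 0,"ay": 0,"az": 0},{"fingers": 0,"dx": 0,"dy": 0.04,"dz": 0,"ax": 0,"ay": 0,"az": 0},{"fingers": 0,"dx": 0,"dy": 0,"dz": 0,"ax": 0,"ay": 0,"az": 0},{"fingers": 0,"dx": 0,"dy": 0,"dz": 0,"ax": 0,"ay": 0,"az": 0}]'

```text
clock: 20.8
ee_pos: [0.447, 0.1742, 0.1415]
tcp_rot: [-0.0, 0.781, 0.624, -0.0]
ft_force: [-3.3, 0.3, 0.4]
finger_gap: 0.019
finger_force: 59.7
```

Request:
move_arm --commands '[{"fingers": 0,"dx": 0,"dy": 0.02,"dz": 0,"ax": 0,"ay": 0,"az": 0},{"fingers": 0,"dx": 0,"dy": 0.02,"dz": 0,"ax": 0,"ay": 0,"az": 0},{"fingers": 0,"dx": 0,"dy": 0,"dz": 0,"ax": 0,"ay": 0,"az": 0}]'

```text
clock: 21.05
ee_pos: [0.4491, 0.1737, 0.1415]
tcp_rot: [0.0, 0.781, 0.624, 0.0]
ft_force: [-0.8, 0.5, 0.5]
finger_gap: 0.0192
finger_force: 59.6
```

Request:
move_arm --commands '[{"fingers": 0,"dx": 0,"dy": 0.02,"dz": 0,"ax": 0,"ay": 0,"az": 0},{"fingers": 0,"dx": 0,"dy": 0.02,"dz": 0,"ax": 0,"ay": 0,"az": 0},{"fingers": 0,"dx": 0,"dy": 0,"dz": 0,"ax": 0,"ay": 0,"az": 0}]'

```text
clock: 21.3
ee_pos: [0.4512, 0.1733, 0.1417]
tcp_rot: [0.001, 0.781, 0.624, 0.001]
ft_force: [0.1, 0.4, -0.9]
finger_gap: 0.0191
finger_force: 59.5
```

Request:
move_arm --commands '[{"fingers": 0,"dx": 0,"dy": 0.03,"dz": 0,"ax": 0,"ay": 0,"az": 0},{"fingers": 0,"dx": 0,"dy": 0.03,"dz": 0,"ax": 0,"ay": 0,"az": 0},{"fingers": 0,"dx": 0,"dy": 0.02,"dz": 0,"ax": 0,"ay": 0,"az": 0},{"fingers": 0,"dx": 0,"dy": 0,"dz": 0,"ax": 0,"ay": 0,"az": 0},{"fingers": 0,"dx": 0,"dy": 0,"dz": 0,"ax": 0,"ay": 0,"az": 0}]'

```text
clock: 21.72
ee_pos: [0.4537, 0.1726, 0.1415]
tcp_rot: [0.0, 0.781, 0.624, 0.0]
ft_force: [-0.2, -0.0, -0.5]
finger_gap: 0.0192
finger_force: 59.5
```

Request:
move_arm --commands '[{"fingers": 0,"dx": 0,"dy": 0,"dz": 0,"ax": 0,"ay": 0,"az": 0},{"fingers": 0,"dx": 0,"dy": 0,"dz": 0,"ax": 0,"ay": 0,"az": 0}]'

```text
clock: 21.88
ee_pos: [0.4536, 0.1727, 0.1415]
tcp_rot: [0.0, 0.781, 0.624, 0.0]
ft_force: [-0.2, -0.0, -1.5]
finger_gap: 0.0194
finger_force: 59.5
```

Request:
move_arm --commands '[{"fingers": 0,"dx": 0,"dy": 0,"dz": -0.15,"ax": 0,"ay": 0,"az": 0},{"fingers": 0,"dx": 0,"dy": 0,"dz": -0.2,"ax": 0,"ay": 0,"az": 0},{"fingers": 0,"dx": 0,"dy": 0,"dz": -0.4,"ax": 0,"ay": 0,"az": 0},{"fingers": 0,"dx": 0,"dy": 0,"dz": -0.4,"ax": 0,"ay": 0,"az": 0},{"fingers": 0,"dx": 0,"dy": 0,"dz": -0.4,"ax": 0,"ay": 0,"az": -0.35}]'

```text
clock: 22.3
ee_pos: [0.4537, 0.1727, 0.2051]
tcp_rot: [0.0, 0.769, 0.639, 0.0]
ft_force: [0.5, -0.6, -0.4]
finger_gap: 0.0194
finger_force: 59.5
```

Request:
move_arm --commands '[{"fingers": 0,"dx": 0,"dy": 0,"dz": 0,"ax": 0,"ay": 0,"az": -1},{"fingers": 0,"dx": 0,"dy": 0,"dz": 0,"ax": 0,"ay": 0,"az": -1},{"fingers": 0,"dx": 0,"dy": 0,"dz": 0,"ax": 0,"ay": 0,"az": -1},{"fingers": 0,"dx": 0,"dy": 0,"dz": 0,"ax": 0,"ay": 0,"az": -1},{"fingers": 0,"dx": 0,"dy": 0,"dz": 0,"ax": 0,"ay": 0,"az": -1}]'

```text
clock: 22.72
ee_pos: [0.4539, 0.1728, 0.2047]
tcp_rot: [0.0, 0.576, 0.818, 0.001]
ft_force: [-0.0, 0.3, -1.6]
finger_gap: 0.0191
finger_force: 59.5
```

Request:
move_arm --commands '[{"fingers": 0,"dx": 0,"dy": 0,"dz": 0,"ax": 0,"ay": 0,"az": -1},{"fingers": 0,"dx": -0.6,"dy": -0.13,"dz": 0,"ax": 0,"ay": 0,"az": 0},{"fingers": 0,"dx": -0.95,"dy": -0.21,"dz": 0,"ax": 0,"ay": 0,"az": 0},{"fingers": 0,"dx": -0.95,"dy": -0.21,"dz": 0,"ax": 0,"ay": 0,"az": 0},{"fingers": 0,"dx": -0.95,"dy": -0.21,"dz": 0,"ax": 0,"ay": 0,"az": 0}]'

```text
clock: 23.13
ee_pos: [0.4857, 0.0338, 0.2048]
tcp_rot: [0.001, 0.534, 0.846, 0.001]
ft_force: [1.5, 0.1, -0.9]
finger_gap: 0.0192
finger_force: 59.5
```

Request:
move_arm --commands '[{"fingers": 0,"dx": -0.95,"dy": -0.21,"dz": 0,"ax": 0,"ay": 0,"az": 0},{"fingers": 0,"dx": -0.95,"dy": -0.21,"dz": 0,"ax": 0,"ay": 0,"az": 0},{"fingers": 0,"dx": -0.95,"dy": -0.21,"dz": 0,"ax": 0,"ay": 0,"az": 0},{"fingers": 0,"dx": -0.95,"dy": -0.21,"dz": 0,"ax": 0,"ay": 0,"az": 0},{"fingers": 0,"dx": -0.5,"dy": -0.11,"dz": 0,"ax": 0,"ay": 0,"az": 0}]'

```text
clock: 23.55
ee_pos: [0.5254, -0.1406, 0.2049]
tcp_rot: [0.001, 0.536, 0.844, -0.0]
ft_force: [-0.1, 0.9, 0.3]
finger_gap: 0.0191
finger_force: 59.5
```

Request:
move_arm --commands '[{"fingers": 0,"dx": 0,"dy": 0,"dz": 0,"ax": 0,"ay": 0,"az": 0},{"fingers": 0,"dx": 0,"dy": 0,"dz": 0,"ax": 0,"ay": 0,"az": 0},{"fingers": 0,"dx": 0,"dy": 0,"dz": 0,"ax": 0,"ay": 0,"az": 0},{"fingers": 0,"dx": 0,"dy": 0,"dz": 0,"ax": 0,"ay": 0,"az": 0},{"fingers": 0,"dx": 0,"dy": 0,"dz": 0,"ax": 0,"ay": 0,"az": 0}]'

```text
clock: 23.97
ee_pos: [0.5246, -0.1355, 0.2037]
tcp_rot: [0.0, 0.534, 0.846, 0.0]
ft_force: [-0.9, 0.4, -0.6]
finger_gap: 0.0191
finger_force: 59.5
```

```bash
python3 d.py .5251 -.1373 .160 25.38
```

```text
23.97 tcp [ 0.5246 -0.1355  0.2037] F [-0.8771  0.4409 -0.6064] M [0.0043 0.0207 0.0137] gap 0.0191
yaw_y 25.47958624593922 z [ 0.0002  0.0001 -1.    ]
shift units [-0.0465 -0.0077  1.0928] turn units [ 0.0022 -0.0001  0.0166]
```

Request:
move_arm --commands '[{"fingers": 0,"dx": -0.046,"dy": -0.008,"dz": 0.4,"ax": 0,"ay": 0,"az": 0.017},{"fingers": 0,"dx": 0,"dy": 0,"dz": 0.4,"ax": 0,"ay": 0,"az": 0},{"fingers": 0,"dx": 0,"dy": 0,"dz": 0.3,"ax": 0,"ay": 0,"az": 0},{"fingers": 0,"dx": 0,"dy": 0,"dz": 0,"ax": 0,"ay": 0,"az": 0},{"fingers": 0,"dx": 0,"dy": 0,"dz": 0,"ax": 0,"ay": 0,"az": 0}]'

```text
clock: 24.38
ee_pos: [0.5246, -0.1377, 0.1587]
tcp_rot: [-0.001, 0.535, 0.845, -0.0]
ft_force: [-0.9, -1.3, 0.2]
finger_gap: 0.0193
finger_force: 59.5
```

Request:
move_arm --commands '[{"fingers": 0,"dx": 0,"dy": 0,"dz": 0,"ax": 0,"ay": 0,"az": 0},{"fingers": 0,"dx": 0,"dy": 0,"dz": 0,"ax": 0,"ay": 0,"az": 0},{"fingers": 0,"dx": 0,"dy": 0,"dz": 0,"ax": 0,"ay": 0,"az": 0}]'

```text
clock: 24.63
ee_pos: [0.5258, -0.1387, 0.1607]
tcp_rot: [0.001, 0.535, 0.845, 0.0]
ft_force: [0.9, 0.4, -1.7]
finger_gap: 0.0194
finger_force: 59.5
```

```bash
python3 d.py .5251 -.1373 .140 25.38
```

```text
24.63 tcp [ 0.5258 -0.1387  0.1607] F [ 0.9285  0.4339 -1.7276] M [-0.0004 -0.0107  0.0212] gap 0.0194
yaw_y 25.28375475423139 z [ 0.0018 -0.0007 -1.    ]
shift units [ 0.0395 -0.0015  0.5176] turn units [ 0.013   0.0134 -0.0161]
```

Request:
move_arm --commands '[{"fingers": 0,"dx": 0,"dy": 0,"dz": 0,"ax": 0,"ay": 0,"az": 0},{"fingers": 0,"dx": 0,"dy": 0,"dz": 0,"ax": 0,"ay": 0,"az": 0},{"fingers": 0,"dx": 0,"dy": 0,"dz": 0,"ax": 0,"ay": 0,"az": 0},{"fingers": 0,"dx": 0,"dy": 0,"dz": 0,"ax": 0,"ay": 0,"az": 0}]'

```text
clock: 24.97
ee_pos: [0.5252, -0.1386, 0.1597]
tcp_rot: [0.0, 0.535, 0.845, 0.0]
ft_force: [0.6, -1.0, -1.1]
finger_gap: 0.0192
finger_force: 59.5
```

Request:
move_arm --commands '[{"fingers": 0,"dx": 0,"dy": 0,"dz": 0,"ax": 0,"ay": 0,"az": 0},{"fingers": 0,"dx": 0,"dy": 0,"dz": 0,"ax": 0,"ay": 0,"az": 0}]'

```text
clock: 25.13
ee_pos: [0.5251, -0.1385, 0.1595]
tcp_rot: [-0.0, 0.535, 0.845, -0.0]
ft_force: [-0.1, 0.2, -0.5]
finger_gap: 0.0192
finger_force: 59.5
```

```bash
python3 d.py .5251 -.1373 .140 25.38
```

```text
25.13 tcp [ 0.5251 -0.1385  0.1595] F [-0.1384  0.19   -0.4986] M [-0.0201  0.0476 -0.0071] gap 0.0192
yaw_y 25.27755448337643 z [-0. -0. -1.]
shift units [0.0281 0.0121 0.4884] turn units [-0.      0.     -0.0171]
```

Now correct by (0.028, 0.012) and enter the hole gently.

Request:
move_arm --commands '[{"fingers": 0,"dx": 0.028,"dy": 0.012,"dz": 0,"ax": 0,"ay": 0,"az": -0.017},{"fingers": 0,"dx": 0,"dy": 0,"dz": 0.1,"ax": 0,"ay": 0,"az": 0},{"fingers": 0,"dx": 0,"dy": 0,"dz": 0.1,"ax": 0,"ay": 0,"az": 0},{"fingers": 0,"dx": 0,"dy": 0,"dz": 0.1,"ax": 0,"ay": 0,"az": 0},{"fingers": 0,"dx": 0,"dy": 0,"dz": 0,"ax": 0,"ay": 0,"az": 0}]'

```text
clock: 25.55
ee_pos: [0.5243, -0.137, 0.146]
tcp_rot: [-0.001, 0.534, 0.845, -0.0]
ft_force: [-1.0, -0.3, -0.8]
finger_gap: 0.0191
finger_force: 59.5
```

Request:
move_arm --commands '[{"fingers": 0,"dx": 0,"dy": 0,"dz": 0,"ax": 0,"ay": 0,"az": 0},{"fingers": 0,"dx": 0,"dy": 0,"dz": 0,"ax": 0,"ay": 0,"az": 0}]'

```text
clock: 25.72
ee_pos: [0.5251, -0.1373, 0.1474]
tcp_rot: [-0.0, 0.535, 0.845, -0.0]
ft_force: [-0.0, -0.1, -1.0]
finger_gap: 0.0194
finger_force: 59.5
```

```bash
python3 d.py .5251 -.1373 .1035 25.38
```

```text
25.72 tcp [ 0.5251 -0.1373  0.1474] F [-0.013  -0.1355 -1.0168] M [ 0.0092 -0.0171 -0.0156] gap 0.0194
yaw_y 25.378077126056606 z [-0.0002  0.     -1.    ]
shift units [0.0001 0.0006 1.0974] turn units [-0.0015 -0.0012 -0.0003]
```

Request:
move_arm --commands '[{"fingers": 0,"dx": 0,"dy": 0,"dz": 0.1,"ax": 0,"ay": 0,"az": 0},{"fingers": 0,"dx": 0,"dy": 0,"dz": 0.1,"ax": 0,"ay": 0,"az": 0},{"fingers": 0,"dx": 0,"dy": 0,"dz": 0,"ax": 0,"ay": 0,"az": 0}]'

```text
clock: 25.97
ee_pos: [0.5245, -0.1371, 0.1384]
tcp_rot: [-0.001, 0.534, 0.845, -0.0]
ft_force: [-0.3, -0.4, -1.6]
finger_gap: 0.0195
finger_force: 59.5
```

```bash
python3 d.py .5251 -.1373 .1035 25.38
```

```text
25.97 tcp [ 0.5245 -0.1371  0.1384] F [-0.3061 -0.3706 -1.6358] M [ 0.0068  0.0129 -0.046 ] gap 0.0195
yaw_y 25.381375329590732 z [-0.0016  0.0006 -1.    ]
shift units [-0.0123  0.0114  0.8735] turn units [-0.0112 -0.0113  0.0002]
```

Free inside the hole. Down to about 1 mm above the seat.

Request:
move_arm --commands '[{"fingers": 0,"dx": 0,"dy": 0,"dz": 0.15,"ax": 0,"ay": 0,"az": 0},{"fingers": 0,"dx": 0,"dy": 0,"dz": 0.15,"ax": 0,"ay": 0,"az": 0},{"fingers": 0,"dx": 0,"dy": 0,"dz": 0.15,"ax": 0,"ay": 0,"az": 0},{"fingers": 0,"dx": 0,"dy": 0,"dz": 0.15,"ax": 0,"ay": 0,"az": 0},{"fingers": 0,"dx": 0,"dy": 0,"dz": 0.15,"ax": 0,"ay": 0,"az": 0}]'

```text
clock: 26.38
ee_pos: [0.5249, -0.1372, 0.1086]
tcp_rot: [-0.0, 0.534, 0.845, -0.0]
ft_force: [0.2, -1.4, -0.3]
finger_gap: 0.0193
finger_force: 59.5
```

Request:
move_arm --commands '[{"fingers": 0,"dx": 0,"dy": 0,"dz": 0.1,"ax": 0,"ay": 0,"az": 0},{"fingers": 0,"dx": 0,"dy": 0,"dz": 0,"ax": 0,"ay": 0,"az": 0},{"fingers": 0,"dx": 0,"dy": 0,"dz": 0,"ax": 0,"ay": 0,"az": 0},{"fingers": 0,"dx": 0,"dy": 0,"dz": 0,"ax": 0,"ay": 0,"az": 0}]'

```text
clock: 26.72
ee_pos: [0.5253, -0.1374, 0.1058]
tcp_rot: [0.0, 0.534, 0.845, 0.0]
ft_force: [-0.8, -0.2, -1.0]
finger_gap: 0.0191
finger_force: 59.5
```

```bash
python3 d.py .5251 -.1373 .1025 25.38
```

```text
26.72 tcp [ 0.5253 -0.1374  0.1058] F [-0.8276 -0.1999 -1.0153] M [-0.0107 -0.0111  0.0368] gap 0.0191
yaw_y 25.38108808166602 z [ 0.0004 -0.0002 -1.    ]
shift units [ 0.0041 -0.0042  0.0818] turn units [0.0028 0.003  0.0002]
```

Request:
move_arm --commands '[{"fingers": 0,"dx": 0,"dy": 0,"dz": 0.04,"ax": 0,"ay": 0,"az": 0},{"fingers": 0,"dx": 0,"dy": 0,"dz": 0.04,"ax": 0,"ay": 0,"az": 0},{"fingers": 0,"dx": 0,"dy": 0,"dz": 0,"ax": 0,"ay": 0,"az": 0},{"fingers": 0,"dx": 0,"dy": 0,"dz": 0,"ax": 0,"ay": 0,"az": 0}]'

```text
clock: 27.05
ee_pos: [0.5251, -0.1373, 0.1024]
tcp_rot: [0.0, 0.534, 0.845, 0.0]
ft_force: [1.3, 0.1, -1.2]
finger_gap: 0.0197
finger_force: 59.6
```

Request:
move_arm --commands '[{"fingers": 0,"dx": 0,"dy": 0,"dz": 0.015,"ax": 0,"ay": 0,"az": 0},{"fingers": 0,"dx": 0,"dy": 0,"dz": 0,"ax": 0,"ay": 0,"az": 0},{"fingers": 0,"dx": 0,"dy": 0,"dz": 0,"ax": 0,"ay": 0,"az": 0}]'

```text
clock: 27.3
ee_pos: [0.5252, -0.1374, 0.1024]
tcp_rot: [0.0, 0.534, 0.845, -0.0]
ft_force: [-2.6, 0.8, 4.8]
finger_gap: 0.019
finger_force: 60.1
```

Seated: Fz is 4.8 N at the original grasp height. Release and retreat upward.

Request:
move_arm --commands '[{"fingers": 0.35,"dx": 0,"dy": 0,"dz": 0,"ax": 0,"ay": 0,"az": 0},{"fingers": 0.5,"dx": 0,"dy": 0,"dz": 0,"ax": 0,"ay": 0,"az": 0},{"fingers": 0.8,"dx": 0,"dy": 0,"dz": 0,"ax": 0,"ay": 0,"az": 0},{"fingers": 0.8,"dx": 0,"dy": 0,"dz": 0,"ax": 0,"ay": 0,"az": 0},{"fingers": 0.8,"dx": 0,"dy": 0,"dz": 0,"ax": 0,"ay": 0,"az": 0}]'

```text
clock: 27.72
ee_pos: [0.5251, -0.1373, 0.1015]
tcp_rot: [-0.0, 0.534, 0.845, -0.0]
ft_force: [0.0, 0.1, -0.6]
finger_gap: 0.0683
finger_force: 0.0
```

Request:
move_arm --commands '[{"fingers": 0.8,"dx": 0,"dy": 0,"dz": 0,"ax": 0,"ay": 0,"az": 0},{"fingers": 0.8,"dx": 0,"dy": 0,"dz": -0.2,"ax": 0,"ay": 0,"az": 0},{"fingers": 0.8,"dx": 0,"dy": 0,"dz": -0.5,"ax": 0,"ay": 0,"az": 0},{"fingers": 0.8,"dx": 0,"dy": 0,"dz": -0.8,"ax": 0,"ay": 0,"az": 0},{"fingers": 0.8,"dx": 0,"dy": 0,"dz": -0.8,"ax": 0,"ay": 0,"az": 0}]'

```text
clock: 28.13
ee_pos: [0.5243, -0.137, 0.1941]
tcp_rot: [-0.001, 0.534, 0.845, -0.0]
ft_force: [0.4, -0.1, 0.8]
finger_gap: 0.0682
finger_force: 0.0
```

Request:
move_arm --commands '[{"fingers": 0.8,"dx": 0.7,"dy": 0,"dz": -0.5,"ax": 0,"ay": 0,"az": 0},{"fingers": 0.8,"dx": 0.9,"dy": 0,"dz": 0,"ax": 0,"ay": 0,"az": 0},{"fingers": 0.8,"dx": 0.9,"dy": 0,"dz": 0,"ax": 0,"ay": 0,"az": 0},{"fingers": 0.8,"dx": 0.9,"dy": 0,"dz": 0,"ax": 0,"ay": 0,"az": 0},{"fingers": 0.8,"dx": 0,"dy": 0,"dz": 0,"ax": 0,"ay": 0,"az": 0}]'

```text
clock: 28.55
ee_pos: [0.4647, -0.0106, 0.2143]
tcp_rot: [-0.0, 0.533, 0.846, 0.001]
ft_force: [0.1, -0.9, -0.1]
finger_gap: 0.0681
finger_force: 0.0
```

```bash
python3 - <<'E'
from h import *
a=get_image("side")[110:270,190:360];b=get_image("top")[180:240,300:400]
a=cv2.resize(a,None,fx=3,fy=3,interpolation=cv2.INTER_CUBIC)
b=cv2.resize(b,(290,174),interpolation=cv2.INTER_CUBIC)
o=np.zeros((480,800,3),np.uint8);o[:,:510]=a;o[:174,510:]=b
cv2.imwrite("pics/end.png",o[:,:,::-1])
print(telemetry.get_state()["ft_force"])
E
```

```text
[-0.422  -0.4807  1.1002]
```

View pics/end.png

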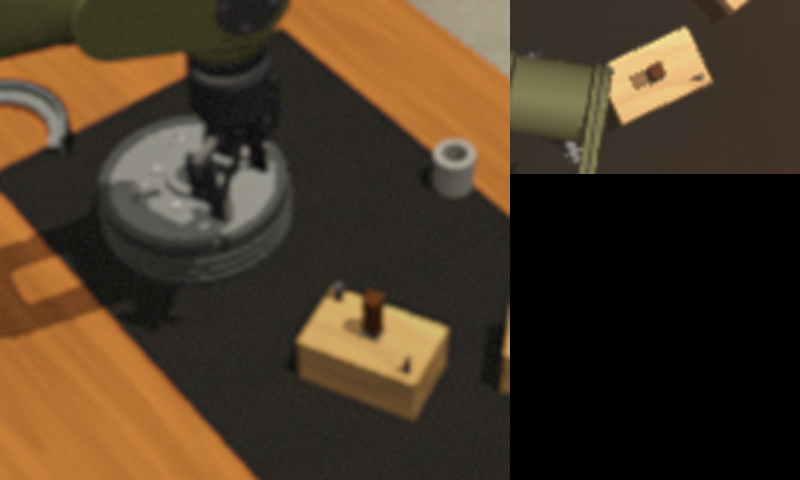

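The spoon stands upright and fully home in the block, at composite pixel (373,315). The sleeve and shoe are where they were, and the gripper is clear.

Request:
move_arm --commands '[{"fingers": 0.8,"dx": 0,"dy": 0,"dz": 0,"ax": 0,"ay": 0,"az": 0},{"fingers": 0.8,"dx": 0,"dy": 0,"dz": 0,"ax": 0,"ay": 0,"az": 0},{"fingers": 0.8,"dx": 0,"dy": 0,"dz": 0,"ax": 0,"ay": 0,"az": 0}]'

```text
clock: 28.9
ee_pos: [0.4672, -0.0153, 0.2138]
tcp_rot: [0.0, 0.535, 0.845, -0.0]
ft_force: [-0.6, -0.0, 0.0]
finger_gap: 0.0683
finger_force: 0.0
```

```bash
python3 -c "
from rig import bot
print(bot.hand_in())"
```

```text
the job is handed in; nothing more can be done
None
```

I clicked the star wheel round three times until it went solid (about 7 N at most), backed it off one click, put the spoon back upright and fully home in its block, and handed the job in at about 29 s; the hand-in returned no verdict.

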